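# Release a cable sheave from its stand and set it in the chock

### The job

Flip the red cam lever of the blue cable-roller stand over to the back as far as it goes, while the orange sheave stays in its seat. Then lift the sheave's axle over the lip of its slots, lower it out through the open lower front ends, and set the sheave gently, upright and without dropping it, down in the middle of the wooden V-shaped chock, and let go. Do not let the sheave touch the bench, leave the lever open, and leave the screw tray, screwdriver and tape measure where they are.

Things in the scene. Friction and masses are not known exactly. Their poses are not given: they have to be found in the camera images.
- stand: Blue stand fixed to the bench; origin on the bench below the seated axle; x to its back (slots open to -x), y left, z up. Two cheek plates 8 mm thick, inner faces at y = +-62 mm, x = -60 to 45, 202 mm high; base plate 130 x 170 x 10. Between the cheeks: two tie bars and the lever's shaft. J-slots in the cheeks hold the 12 mm axle: seat, over a lip, bend, then down the ramp to the mouth.
- seat (a point): Axle centre when seated, mid-way between the cheeks, 130 mm up; axes as the stand. A lip 5 mm high stands in front of it, 2 mm from the axle; the slot is closed behind, and a ceiling stops the axle 9 mm above the seat: raise it about 7 mm, no more, then bring it forward (-x) level to slot_bend.
- slot_bend (a point): Axle centre at the slot's bend, 24 mm in front of and 7 mm above the seat; axes as the stand. From here the slot runs straight, forward and down at 50 degrees, 2 mm of play either side.
- slot_mouth (a point): Axle centre just outside the open lower end, 66 mm in front of and 43 mm below the seat; axes as the stand. From here the axle is free to move on to -x. Nothing holds it here: it would fall.
- lever (a joint): Cam lever, rad: 0 to 0.12 closed at the start, grows as the paddle swings up and over to the back, 2.0 at the open stop. Closed, two hooked keeper arms outside the cheeks (y = +-71 to 80 mm) reach over the axle ends and block the slots in front of them; open, they stand up above the cheeks. Stiff hinge, about 0.25 N m (3 N at the tip), no spring, stays where left.
- pivot (a point): Middle of the lever's level 10 mm shaft, 30 mm behind and 52 mm above the seat, along y; axes as the stand. It and the front tie bar (below) lie over the sheave.
- tie_bar (a point): Middle of the level 12 mm tie bar along y, from cheek to cheek, 16 mm in front of and 62 mm above the seat; axes as the stand. It blocks a grasp of the sheave from straight above: grip it slanting in from the front under this bar, tool tilted about 40 degrees (fingers pointing forward and down).
- paddle_tip (a point): Middle of the outer end of the red paddle, 88 mm from the shaft axis, 84.5 mm to the left (+y) of the pivot. Paddle 24 mm wide along stand y, 12 mm thick, 56 mm long. At lever 0 it leans 55 degrees from upright to the front (-x); at 2.0 it leans 60 degrees to the back. Push it up and over from its front face.
- sheave_centre (a point): Centre of the orange grooved sheave, 90 mm diameter, 30 mm wide over its flat sides, about 0.5 kg; its y axis is the axle (12 mm diameter, 156 mm long, 22 mm collars 53 to 59 mm from the middle), along the stand's y. Grip across the 30 mm width near the upper front rim, about 32 mm from the centre, fingertips off the axle.
- chock_rest (a point): Where the sheave's centre rests in the wooden chock, 78 mm above the bench. Chock fixed to the bench, 130 x 90 mm: a V of two boards at 45 degrees, 80 mm long along this point's y axis, tops 54 mm up. The sheave's axle must lie along this y axis (either way round), sheave within 20 mm of the middle.
- screw_tray: Bystander: black open tray of screws, 120 x 150 x 30 mm, origin under its centre. Leave alone.
- screwdriver: Bystander: yellow-handled screwdriver lying on the bench. Leave alone.
- tape_measure: Bystander: yellow tape measure, 70 x 36 x 66 mm, origin under its centre. Leave alone.
There are look-alikes about, which are no part of the job. Of the things that look like the part that bears chock_rest, take the one that is nearest to the robot's base at the start.

How it is judged (in metres and radians):
On the way, in this order (a step that is already met when the one before it is completed fails the run):
1. the cam lever is flipped fully open while the sheave still sits in its seat (value of joint lever above 1.75 rad and distance between sheave_centre and seat below 0.008 m), for 0.2 s.
2. the axle has been lowered out of the open lower ends of the slots (x of sheave_centre in the frame of seat below -0.06 m and z of sheave_centre in the frame of seat below -0.03 m and value of joint lever above 1.6 rad), for 0.1 s.
At the end, for the whole second after the job is handed in: The sheave rests upright (axle within about 8 degrees of level and of the chock's y axis) in the V of the chock, its centre within 6 mm of chock_rest in x and z and 20 mm along the axle, let go and at rest, and the lever is still open (over 1.6 rad) (x of sheave_centre in the frame of chock_rest between -0.006 and 0.006 m and y of sheave_centre in the frame of chock_rest between -0.02 and 0.02 m and z of sheave_centre in the frame of chock_rest between -0.006 and 0.006 m and angle between sheave_centre's own y axis and vertical between 1.42 and 1.72 rad and angle between the y axis of sheave_centre and the y axis of chock_rest, either way round below 0.15 rad and value of joint lever above 1.6 rad and linear speed of sheave below 0.02 m/s and contact force between the fingers and sheave below 0.2 N); the robot touches nothing.
It fails at once if the sheave touches the bench (contact force between sheave and table above 0.5 N).
It fails at once if the sheave is dropped or rammed into the chock (over 90 N) (contact force between sheave and chock above 90 N).
It fails at once if the screw tray is moved by more than 25 mm (distance of screw_tray from where it was at the start of the episode above 0.025 m).
It fails at once if the screwdriver is moved by more than 25 mm (distance of screwdriver from where it was at the start of the episode above 0.025 m).
It fails at once if the tape measure is moved by more than 25 mm (distance of tape_measure from where it was at the start of the episode above 0.025 m).
It also fails if it takes over 64 s, if anything falls off the work surface, if the arm or the gripper's body presses on something with over 40 N, if the wrist force passes 120 N, or if a joint passes its speed limit or range.

### The arm

A 6-joint arm with a two-finger parallel gripper is mounted at the origin on the work surface. World frame = base frame: x ahead of the robot, y to its left, z up, the work surface at z = 0. Lengths are in mm, angles in rad, forces in N, time in s.
With the tool pointing down it reaches from about 375 to 975 mm from the base axis. Payload 3.8 kg.
Tool frame: the origin (TCP) lies on the centre line of the jaws, within the pads' length; the fingertips stand 11 mm ahead of it and the grasp point (between the pads) lies 8 mm behind it; z points along the fingers, y is the direction in which the jaws open and shut (so a half turn about z gives the same grasp; the last joint's range is limited). The gripper opens to 85 mm and grips with 20 to 120 N. Pads are 22 mm wide; open, the fingers measure 114 mm over their backs; the gripper's body (76 mm by 85 mm) begins 54 mm behind the grasp point. The pads swing forward as they close: fully open they stand 13 mm farther back than shut.
Start: joints at [1.305, 0.264, 1.604, -0, 1.274, -0.037], TCP at [153.094, 657.404, 242.28] pointing down, gripper open.
Joint ranges: [-2.63, 2.63], [-0.94, 2.18], [0.31, 2.57], [-1.31, 4.45], [0, 2.66], [-2.55, 2.55]. Speed limits (rad/s): [2.57, 2.57, 3.14, 3.14, 3.14, 3.14].

### API

Orientations are given as a unit quaternion [x, y, z, w].
In Python, from station import env gives the robot as it stands.
- The arm moves only by the shell command python3 -m handwheel 'ROWS' [FORCE]. ROWS is JSON, a list of rows, each a list of 7 numbers: the turn, a rotation vector about the tool's x, y, z in rad, then the shift along the tool's x, y, z in m, then the opening, from -1 (shut) to 1 (fully open), so that 0 is half open. In form: [[wx, wy, wz, x, y, z, gripper], ...]. A call has 1 to 8 rows; each row is the pose to reach, as a shift and turn from the pose commanded when the call began, along the tool's axes at that moment; what a row does not reach only later rows make up. A row lasts 1/10 s, in which the tool goes at most 50 mm and 8.59 degrees, less where a joint would pass 70% of its speed; a pose out of reach is approached as far as the arm can. A call with a gripper value outside its range is refused whole. The fingers move at their own pace and stop on an object; FORCE is the grip in N (left out, the last holds). Time passes only in rows, so rows that repeat a pose let the fingers close. It gives the time, the measured TCP pose, the force and the opening at its end, in the units of the state.
- env.get_obs(): the state, without advancing time (a new reading comes with each control period).
- env.get_image(name): name is "scene" or "top"; returns a dict with "color" (400x640x3 uint8, blue, green, red), "range_z" (400x640 float32, mm along the optical axis (not along the pixel's ray), 0 where there is no reading), "fx", "fy", "cx", "cy" (pixels), "extrinsics" (4x4, takes a point from camera to world coordinates). Camera axes: x right, y up, looking along -z (the intrinsics and any distortion apply to the point x, -y, -z); pixel columns grow to the right and rows downward; lengths in mm; the calibration is good to about 2 mm. A picture is of the moment at which its call begins.
- env.finish_job(): hands the job in, once; it reports no verdict.
The state is a dict: "time": time; "joints": joint angles; "dq": joint speeds; "joint_torque": joint torques, N m; "tcp_pos": TCP position; "tcp_rot": TCP orientation; "contact_force": force on the tool from outside, world axes, zero at the start; "moment": the same for the moment, N m; "width": opening from 0.0 (shut) to 1.0 (fully open).
Only numpy, scipy, OpenCV 4.12 (cv2) and the standard library are available. Lean on these libraries where they do the work, as an engineer would, in place of code of your own. Each camera call takes 0.05 s, during which the arm holds its last target.

## Working session

There is one attempt and no reset: what is moved stays moved. The work goes in short steps, Python scripts to look and compute and a shell command to move; the robot and the scene stay as the last step left them, time stands still between calls to the robot, and variables do not carry over. Pictures are saved under pics/ and viewed, and the job is handed in when it is done.

```bash
ls; mkdir -p pics
python3 - <<'E'
from station import env
import cv2,numpy as np,pickle
o=env.get_obs();print({k:np.round(v,3).tolist() for k,v in o.items()})
for n in("scene","top"):
    i=env.get_image(n);cv2.imwrite(f"pics/{n}0.png",i["color"]);pickle.dump(i,open(f"pics/{n}0.pkl","wb"))
    print(n,i["fx"],i["fy"],i["cx"],i["cy"],i["extrinsics"].tolist(),[k for k in i])
E
```

```text
pics
{'time': 0.0, 'joints': [1.305, 0.265, 1.605, -0.0, 1.274, -0.037], 'dq': [-0.002, 0.001, -0.001, 0.0, -0.001, -0.0], 'joint_torque': [0.001, -51.512, -36.731, 0.0, 0.013, -0.0], 'tcp_pos': [152.92, 656.71, 240.93], 'tcp_rot': [0.114, 0.993, -0.001, -0.0], 'contact_force': [0.2, -0.603, 0.195], 'moment': [-0.007, 0.039, -0.049], 'width': 1.003}
scene 438.5125630954107 438.5125630954107 317.23841688743124 195.92464745282265 [[0.6124580802297653, -0.4630580039025869, 0.640681188254363, 1527.7148502191797], [0.7904594956856215, 0.36725309099987336, -0.4902029710553296, -776.0108602656975], [-0.008299737447888037, 0.8066612995382827, 0.5909557193102589, 1000.7124082818459], [0.0, 0.0, 0.0, 1.0]] ['color', 'range_z', 'fx', 'fy', 'cx', 'cy', 'extrinsics']
top 440.2236079621692 440.2236079621692 323.8886916602585 192.67313522279665 [[-0.015162462889383912, 0.9868071859431913, -0.16118832926117296, 419.8276348424582], [-0.9997252222207839, -0.012079562481034197, 0.02008890803082095, -73.26165462742472], [0.01787679430804211, 0.1614486356125286, 0.986719189173962, 1539.165638596268], [0.0, 0.0, 0.0, 1.0]] ['color', 'range_z', 'fx', 'fy', 'cx', 'cy', 'extrinsics']
```

View pics/scene0.png

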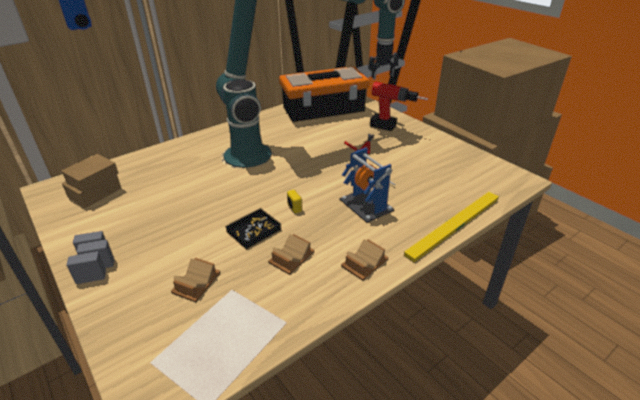

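View pics/top0.png

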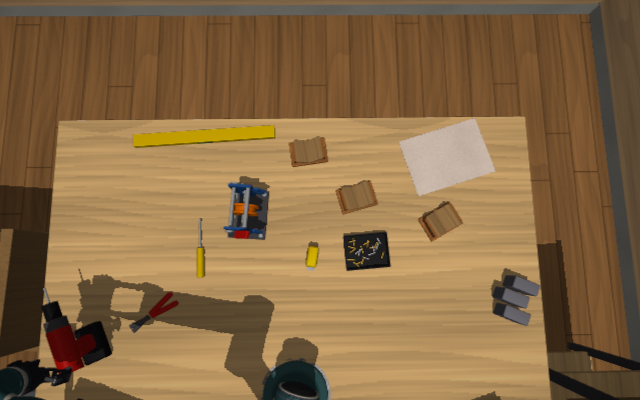

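```bash
cat > h.py <<'E'
import numpy as np,cv2,pickle
def load(n):return pickle.load(open(f"pics/{n}.pkl","rb"))
def grab(n,tag):
    from station import env
    i=env.get_image(n);pickle.dump(i,open(f"pics/{tag}.pkl","wb"));cv2.imwrite(f"pics/{tag}.png",i["color"]);return i
def ray(i,u,v):
    E=i["extrinsics"];d=np.array([(u-i["cx"])/i["fx"],-(v-i["cy"])/i["fy"],-1.]);return E[:3,3],E[:3,:3]@d
def plane(i,u,v,z):
    o,d=ray(i,u,v);return o+d*(z-o[2])/d[2]
def pts(i):
    v,u=np.mgrid[:400,:640];z=i["range_z"]
    c=np.stack([(u-i["cx"])/i["fx"]*z,-(v-i["cy"])/i["fy"]*z,-z],-1)
    p=c@i["extrinsics"][:3,:3].T+i["extrinsics"][:3,3];p[z==0]=np.nan;return p
def proj(i,p):
    E=i["extrinsics"];c=(np.asarray(p,float)-E[:3,3])@E[:3,:3];return np.array([i["cx"]-i["fx"]*c[...,0]/c[...,2],i["cy"]+i["fy"]*c[...,1]/c[...,2]]).T
def crop(i,u0,u1,v0,v1,s,f):cv2.imwrite(f,cv2.resize(i["color"][v0:v1,u0:u1],None,fx=s,fy=s,interpolation=cv2.INTER_CUBIC))
E
python3 - <<'E'
from h import *
t=load("top0");s=load("scene0")
for a in((308,151),(356,196),(440,220)):
    p=pts(t)[a[1],a[0]];print(a,p.round(),np.hypot(*p[:2]).round())
crop(t,215,280,170,250,7,"pics/c1.png");crop(t,320,395,165,225,8,"pics/c2.png");crop(s,325,415,125,225,6,"pics/c3.png");crop(s,260,395,220,290,5,"pics/c4.png")
E
```

```text
(308, 151) [820. -50.  14.] 822.0
(356, 196) [ 656. -217.   12.] 691.0
(440, 220) [ 567. -508.   14.] 762.0
```

View pics/c1.png

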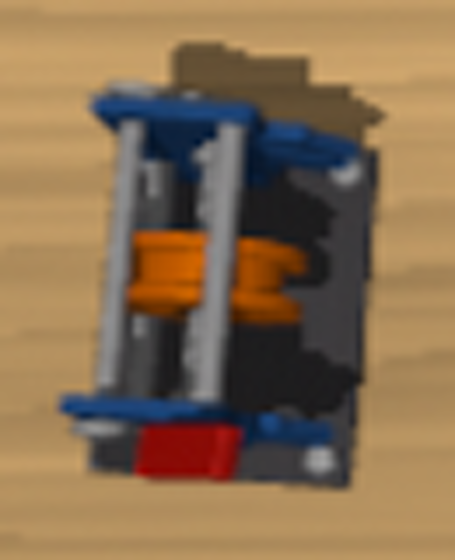

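View pics/c2.png

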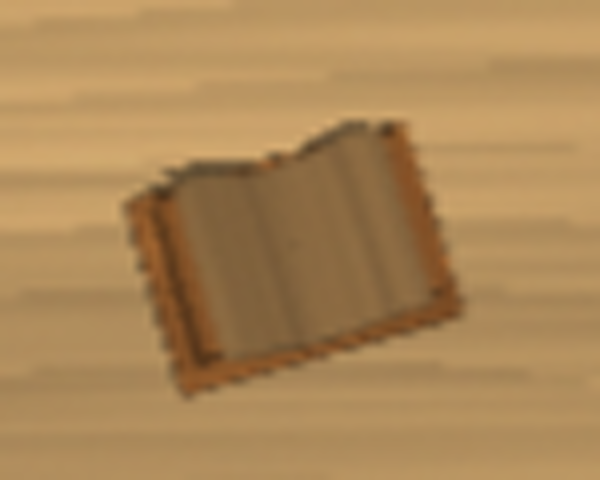

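View pics/c3.png

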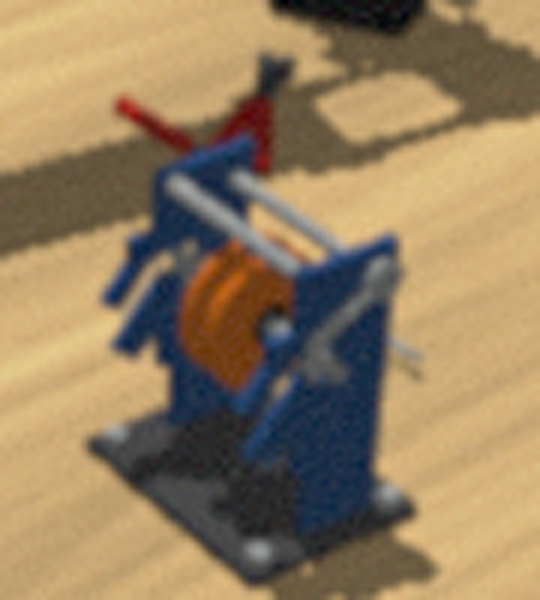

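View pics/c4.png

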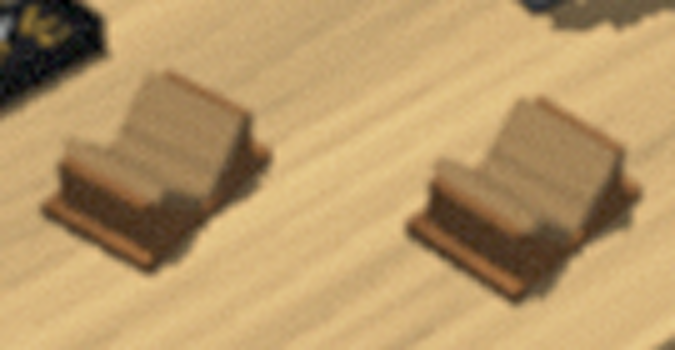

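Run:
```python
from h import *
t=load("top0");s=load("scene0")
# table check
for n,i in(("top",t),("scene",s)):
    P=pts(i);q=P.reshape(-1,3)
    tb=q[(abs(q[:,0]-500)<60)&(abs(q[:,1]+20)<30)]
    print(n,"table z",np.nanmedian(tb[:,2]),np.nanstd(tb[:,2]),len(tb))
    m=(abs(q[:,0]-656)<100)&(abs(q[:,1]+217)<100)&(q[:,2]>6)&(q[:,2]<80)
    r=cv2.minAreaRect(q[m][:,:2].astype(np.float32));print("chock rect",r, q[m][:,2].max())
    m=(abs(q[:,0]-620)<130)&(abs(q[:,1]-170)<130)&(q[:,2]>5)
    k=q[m];print("stand",len(k),k.min(0).round(),k.max(0).round());print(np.histogram(k[:,2],bins=np.arange(0,260,10)))
    m2=(k[:,2]>195)&(k[:,2]<210);print(cv2.minAreaRect(k[m2][:,:2].astype(np.float32)),m2.sum())
    m2=(k[:,2]>5)&(k[:,2]<15);print("base",cv2.minAreaRect(k[m2][:,:2].astype(np.float32)),m2.sum())
    hsv=cv2.cvtColor(i["color"],cv2.COLOR_BGR2HSV).reshape(-1,3)
    mo=(hsv[:,0]>5)&(hsv[:,0]<16)&(hsv[:,1]>200)&(hsv[:,2]>100)&(abs(q[:,0]-620)<130)&(abs(q[:,1]-170)<130)&(q[:,2]>60)
    print("orange",mo.sum(),np.nanmean(q[mo],0),np.nanmin(q[mo],0),np.nanmax(q[mo],0))
    mr=((hsv[:,0]<4)|(hsv[:,0]>176))&(hsv[:,1]>180)&(abs(q[:,0]-620)<150)&(abs(q[:,1]-170)<150)&(q[:,2]>60)
    print("red",mr.sum(),np.nanmean(q[mr],0),np.nanmin(q[mr],0),np.nanmax(q[mr],0))
```

```text
top table z -0.6940631001327802 13.243673716458044 588
chock rect ((655.9277954101562, -218.5551300048828), (199.61920166015625, 196.12149047851562), 89.040771484375) 57.89277592463827
stand 2079 [490.  43.   5.] [749. 300. 246.]
(array([536, 313,   2,   6,   2,   5,  17,  71,  16,  13,  20,  25,  39,
        77,  53,  74, 114,  70, 157, 239, 114,  24,  31,  43,  18]), array([  0,  10,  20,  30,  40,  50,  60,  70,  80,  90, 100, 110, 120,
       130, 140, 150, 160, 170, 180, 190, 200, 210, 220, 230, 240, 250]))
((590.288818359375, 166.76390075683594), (70.2153549194336, 173.56373596191406), 84.70506286621094) 256
base ((619.5519409179688, 171.27301025390625), (257.1282653808594, 258.72479248046875), 89.83383178710938) 798
orange 189 [597.29272044 148.71369814 157.76950264] [580.7134601  112.75325186 107.6866698 ] [614.85961724 182.51779529 182.00852853]
red 98 [512.6880498  146.3315703  229.57189545] [502.96744393 125.21073195 205.15816883] [523.25856799 172.24983097 245.69873032]
scene table z 0.5551159821155807 191.51485985011766 332
chock rect ((651.3887939453125, -207.0988006591
[... 193 characters left out ...]
96, 111,
       156, 130, 135, 138, 101, 125, 179,  82,  11,  11,  17,   8]), array([  0,  10,  20,  30,  40,  50,  60,  70,  80,  90, 100, 110, 120,
       130, 140, 150, 160, 170, 180, 190, 200, 210, 220, 230, 240, 250]))
((598.6920776367188, 166.6918487548828), (73.31785583496094, 158.8331756591797), 85.72184753417969) 184
base ((620.3473510742188, 171.4678955078125), (253.71591186523438, 251.088623046875), 1.177488923072815) 735
orange 169 [605.14496419 130.64972448 142.78892696] [584.13214276 109.79775281  94.45786518] [619.00497146 161.6643499  172.14133468]
red 11 [523.40564321 141.49108793 227.1955955 ] [511.6976217  125.21142734 204.13261237] [529.87070509 165.93499032 242.47308258]
```

```bash
python3 - <<'E'
from h import *
t=load("top0");s=load("scene0")
for n,i in(("top",t),("scene",s)):
    P=pts(i);q=P.reshape(-1,3);hsv=cv2.cvtColor(i["color"],cv2.COLOR_BGR2HSV).reshape(-1,3)
    tb=q[(abs(q[:,0]-520)<40)&(abs(q[:,1]+20)<30)&(abs(q[:,2])<30)]
    print(n,"table MAD",np.median(abs(tb[:,2]-np.median(tb[:,2]))))
    m=(abs(q[:,0]-656)<75)&(abs(q[:,1]+217)<85)&(q[:,2]>25)&(q[:,2]<80)
    k=q[m];print("chock hi",len(k),cv2.minAreaRect(k[:,:2].astype(np.float32)))
    # blue cheeks
    mb=(hsv[:,0]>100)&(hsv[:,0]<125)&(hsv[:,1]>120)&(q[:,2]>192)&(q[:,2]<215)&(abs(q[:,0]-600)<130)&(abs(q[:,1]-170)<130)
    k=q[mb];
    for sel in(k[:,0]<590,k[:,0]>=590):
        kk=k[sel];
        if len(kk)<5: continue
        l=cv2.fitLine(kk[:,:2].astype(np.float32),cv2.DIST_HUBER,0,.01,.01).ravel()
        print("cheek",len(kk),l,kk.min(0).round(1),kk.max(0).round(1),np.degrees(np.arctan2(l[1],l[0])))
E
python3 - <<'E'
from h import *
t=load("top0")
h=cv2.cvtColor(t["color"],cv2.COLOR_BGR2HSV)
m=np.zeros((400,640),np.uint8);m[170:225,330:385]=1
from h import *
for thr in(150,):
    print(h[185:210:3,335:380:5].tolist()[3])
    print(h[175,330].tolist(),h[215,380].tolist())
E
```

```text
top table MAD 2.3139855129295483
chock hi 583 ((653.9955444335938, -217.2061767578125), (80.26805877685547, 110.97206115722656), 15.97242546081543)
cheek 58 [2.8134523e-02 9.9960417e-01 5.3295422e+02 1.6603116e+02] [529.6 136.9 192.8] [536.9 204.  207.2] 88.387794
cheek 58 [6.631138e-02 9.977990e-01 6.643441e+02 1.589390e+02] [658.9 126.4 192.8] [670.4 191.2 206.5] 86.197845
scene table MAD 1.3957369100279493
chock hi 600 ((656.8468017578125, -217.89222717285156), (83.82193756103516, 115.28252410888672), 17.26902961730957)
cheek 34 [6.3361570e-02 9.9799061e-01 5.3967767e+02 1.7795493e+02] [534.8 155.4 192.2] [544.4 202.4 207. ] 86.36721
cheek 34 [8.9481987e-02 9.9598843e-01 6.7007257e+02 1.5402197e+02] [664.9 125.5 192.5] [673.8 186.6 204.2] 84.86619
[[18, 119, 176], [14, 179, 94], [16, 136, 133], [17, 137, 127], [17, 134, 131], [16, 136, 139], [17, 134, 131], [17, 135, 132], [17, 131, 165]]
[17, 120, 204] [18, 121, 177]
```

Run:
```python
from h import *
t=load("top0");s=load("scene0")
g=lambda x,y:(215+(x+.5)/7-.5,170+(y+.5)/7-.5)
for n,a,b,z in(("tie",(232,125),(207,400),192),("shaft",(130,120),(105,385),182)):
    A=plane(t,*g(*a),z);B=plane(t,*g(*b),z);d=B-A;print(n,A.round(1),B.round(1),np.degrees(np.arctan2(d[1],d[0])),np.linalg.norm(d))
# base plate corners dark: mask
h=cv2.cvtColor(t["color"],cv2.COLOR_BGR2HSV)
crop(t,218,275,172,248,10,"pics/c5.png")
crop(s,335,400,140,222,9,"pics/c6.png")
```

```text
tie [659.2 135.  192. ] [537.6 144.4 192. ] 175.61722308169502 122.01370953978521
shaft [663.8 181.9 182. ] [545.7 190.8 182. ] 175.73252141537805 118.48914395007746
```

View pics/c5.png

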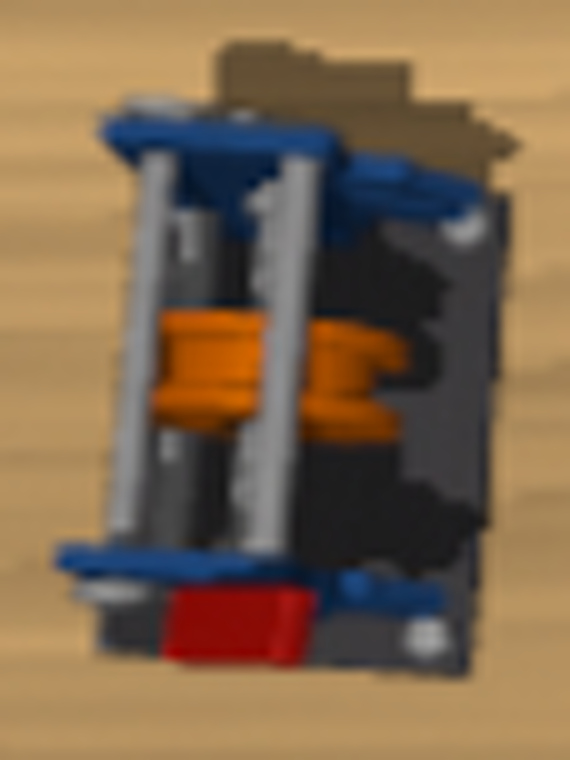

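View pics/c6.png

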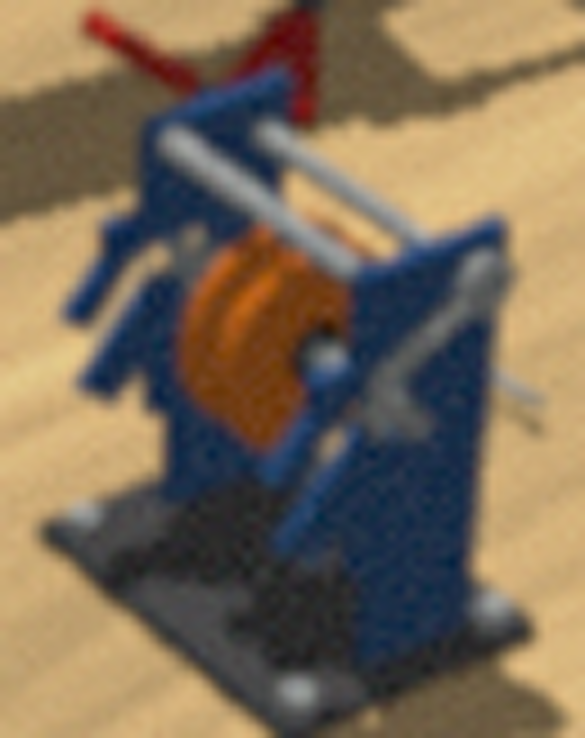

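```bash
cat >> h.py <<'E'
O=np.array([600.,156.]);YAW=85.65
def W(p,O=None,yaw=None):
    O=globals()['O'] if O is None else O;a=np.radians(YAW if yaw is None else yaw);c,s=np.cos(a),np.sin(a)
    p=np.atleast_2d(np.asarray(p,float));return np.c_[O[0]+c*p[:,0]-s*p[:,1],O[1]+s*p[:,0]+c*p[:,1],p[:,2]]
def overlay(i,polys,u0,u1,v0,v1,sc,f):
    im=cv2.resize(i["color"][v0:v1,u0:u1],None,fx=sc,fy=sc,interpolation=cv2.INTER_CUBIC)
    for p,c in polys:
        q=proj(i,p);q=((q-[u0,v0]+.5)*sc).round().astype(np.int32)
        cv2.polylines(im,[q],False,c,1,cv2.LINE_AA)
    cv2.imwrite(f,im)
E
cat > ov.py <<'E'
from h import *
def polys(lev=0.05):
    L=[]
    for y in(62,70,-62,-70):L.append((W([(-60+0,y,202),(45,y,202)]),(0,255,255)))
    L.append((W([(-16,62,192),(-16,-62,192)]),(0,255,0)));L.append((W([(30,62,182),(30,-62,182)]),(0,255,0)))
    th=np.linspace(0,2*np.pi,60)
    for y in(-15,15):L.append((W(np.c_[45*np.cos(th),0*th+y,130+45*np.sin(th)]),(255,255,0)))
    L.append((W([(0,-78,130),(0,78,130)]),(255,0,255)))
    a=-np.radians(55)+lev
    for y in(72.5,96.5):
        L.append((W([(30+r*np.sin(a),y,182+r*np.cos(a)) for r in(32,88)]),(255,255,255)))
    return L
E
python3 - <<'E'
from ov import *
overlay(load("top0"),polys(),210,285,165,250,8,"pics/o1.png");overlay(load("scene0"),polys(),335,410,130,222,8,"pics/o2.png")
E
```

```text
(no output)
```

View pics/o1.png

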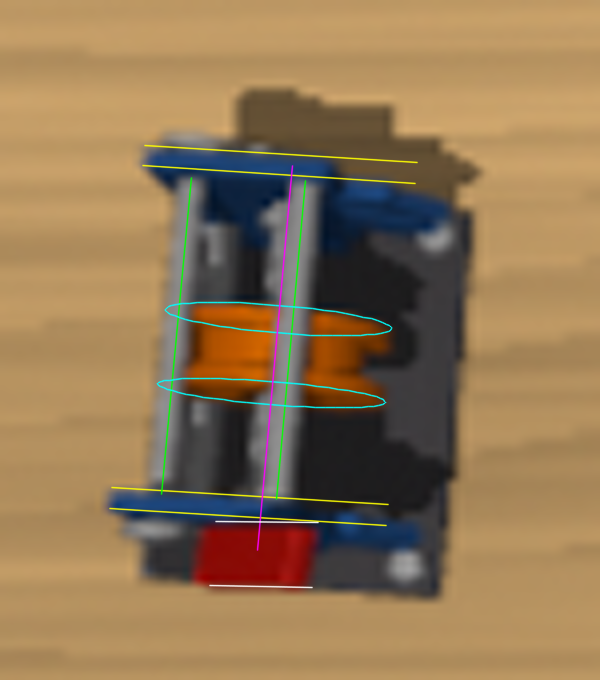

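View pics/o2.png

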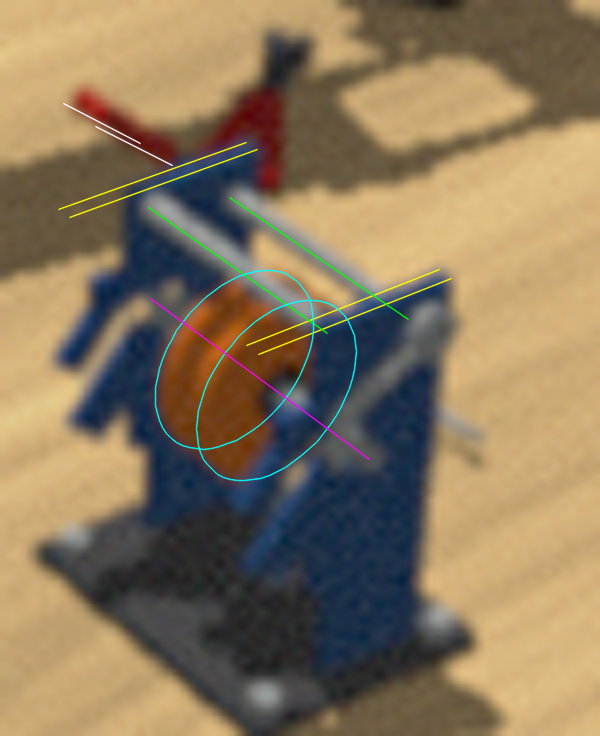

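Run:
```python
from ov import *
s=load("scene0");t=load("top0")
overlay(s,polys(),338,398,140,190,13,"pics/o3.png")
P=pts(s)
for i in (s,t):
    P=pts(i);h=cv2.cvtColor(i["color"],cv2.COLOR_BGR2HSV)
    q=P.reshape(-1,3);hh=h.reshape(-1,3)
    loc=(np.c_[q[:,0]-600,q[:,1]-156])
    a=np.radians(85.65);x=loc@[np.cos(a),np.sin(a)];y=loc@[-np.sin(a),np.cos(a)]
    m=(abs(y)<55)&(hh[:,1]<70)&(hh[:,2]>90)&(q[:,2]>175)&(q[:,2]<210)
    for nm,mm in(("tie",m&(x<5)&(x>-40)),("shaft",m&(x>5)&(x<50))):
        A=np.c_[np.ones(mm.sum()),y[mm]]
        print(nm,mm.sum(),np.linalg.lstsq(A,x[mm],rcond=None)[0],np.linalg.lstsq(A,q[mm,2],rcond=None)[0])
```

```text
tie 78 [-16.96172911   0.02082566] [1.95830237e+02 1.75188615e-03]
shaft 54 [2.93596005e+01 7.28767034e-03] [1.85254370e+02 4.18739425e-03]
tie 126 [-1.56539774e+01 -3.21166850e-03] [1.95827079e+02 7.06942582e-03]
shaft 100 [3.00828697e+01 2.89872329e-03] [1.84733671e+02 8.36246610e-03]
```

View pics/o3.png

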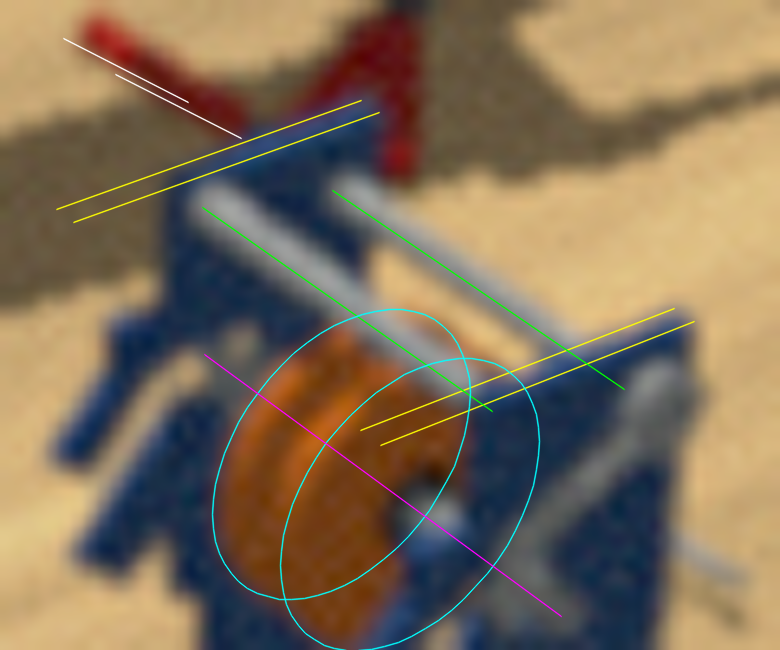

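```bash
sed -i 's/^O=.*/O=np.array([599.3,156.]);YAW=85.65/' h.py
cat >> h.py <<'E'
from scipy.spatial.transform import Rotation as Rot
# goal rotation: tool x=stand x, y=-stand y, z down, then tilt about tool y
def Rg(tilt=0,yaw=None):
    a=np.radians(YAW if yaw is None else yaw);x=[np.cos(a),np.sin(a),0];y=[np.sin(a),-np.cos(a),0]
    return Rot.from_matrix(np.c_[x,y,[0,0,-1]])*Rot.from_rotvec([0,tilt,0])
def rel(p0,R0,p1,R1):
    return np.r_[(R0.inv()*R1).as_rotvec(),R0.inv().apply(np.asarray(p1)-p0)/1000].round(4)
def obs():
    from station import env
    o=env.get_obs();R=Rot.from_quat(o["tcp_rot"]);return o,np.array(o["tcp_pos"]),R
E
python3 - <<'E'
from h import *
o,p,R=obs()
p0=np.array([153.094,657.404,242.28])
tgt=W([(-85,98,250)])[0];print(tgt,rel(p0,R,tgt,Rg()))
print(rel(p0,R,(300,400,290),Rg()))
E
```

```text
[495.13514935  78.67805041 250.        ] [-1.8000e-03  1.4000e-03  1.4179e+00 -4.6440e-01 -4.8610e-01 -6.8000e-03]
[-1.8000e-03  1.4000e-03  1.4179e+00 -2.0150e-01 -2.1750e-01 -4.7300e-02]
```

```bash
python3 -m handwheel '[[0,0,0.15,-0.03,-0.03,-0.01,-1],[0,0,0.3,-0.06,-0.065,-0.02,-1],[0,0,0.45,-0.09,-0.1,-0.03,-1],[0,0,0.6,-0.12,-0.13,-0.04,-1],[0,0,0.75,-0.15,-0.165,-0.045,-1],[0,0,0.9,-0.18,-0.2,-0.045,-1],[0,0,1.05,-0.21,-0.23,-0.045,-1],[0,0,1.2,-0.24,-0.26,-0.045,-1]]' 40
python3 - <<'E'
from h import *
o,p,R=obs();print(p,R.as_quat(),o["joints"])
tgt=W([(-85,98,250)])[0];print(rel(p,R,tgt,Rg()))
E
```

```text
time: 0.9
tcp_pos: [328.1, 347.9, 287.0]
tcp_rot: [0.657, 0.754, -0.0, 0.0]
contact_force: [1.4, -0.1, 0.2]
width: 0.007
[328.14172673 347.92675205 286.99206284] [ 6.57374906e-01  7.53563679e-01 -1.11427433e-04  3.86943475e-05] [ 7.62635642e-01 -1.41469832e-01  1.95053062e+00 -1.00106983e-04
  1.33274679e+00  6.26522688e-01]
[-1.000e-04  2.000e-04  2.121e-01 -2.894e-01  1.289e-01  3.700e-02]
```

```bash
python3 -m handwheel '[[0,0,0.07,-0.04,0.018,0.005,-1],[0,0,0.14,-0.08,0.036,0.01,-1],[0,0,0.212,-0.12,0.053,0.015,-1],[0,0,0.212,-0.16,0.071,0.02,-1],[0,0,0.212,-0.2,0.089,0.025,-1],[0,0,0.212,-0.245,0.109,0.03,-1],[0,0,0.212,-0.2894,0.1289,0.037,-1],[0,0,0.212,-0.2894,0.1289,0.037,-1]]'
python3 - <<'E'
from ov import *
o,p,R=obs();print(p,R.as_quat(),o["joints"])
s=grab("scene","s1");t=grab("top","t1")
tip=p+R.apply([0,0,11]);L=polys()+[(np.array([p-[0,0,-60],tip]),(0,0,255))]
overlay(s,L,325,410,110,200,8,"pics/o4.png");overlay(t,L,210,300,165,260,8,"pics/o5.png")
E
```

```text
time: 1.7
tcp_pos: [497.9, 76.7, 248.8]
tcp_rot: [0.733, 0.68, -0.001, 0.0]
contact_force: [-0.9, -0.2, 1.4]
width: -0.003
[497.93392948  76.69843193 248.83146566] [ 7.33473793e-01  6.79716395e-01 -1.25927916e-03  4.81126504e-04] [ 0.10491348 -0.066587    1.95310085 -0.00239684  1.25651951  0.18169889]
```

View pics/o4.png

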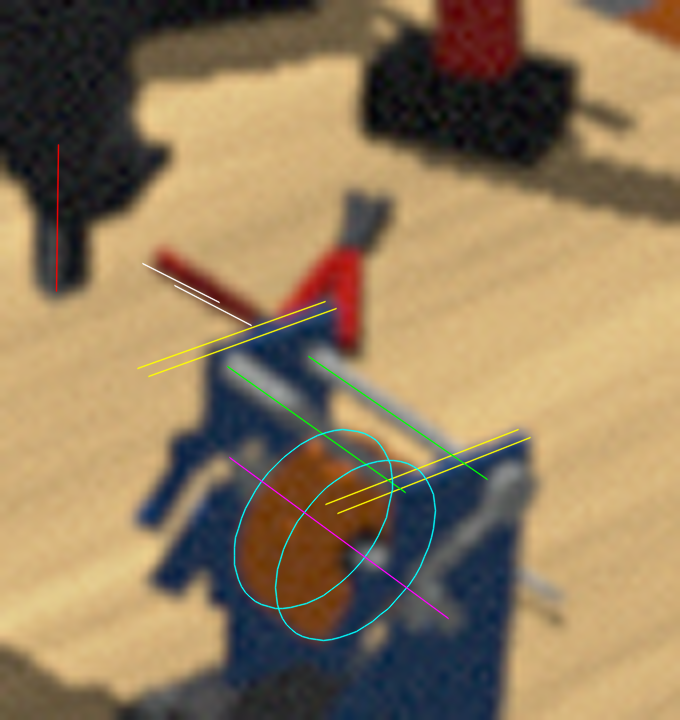

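View pics/o5.png

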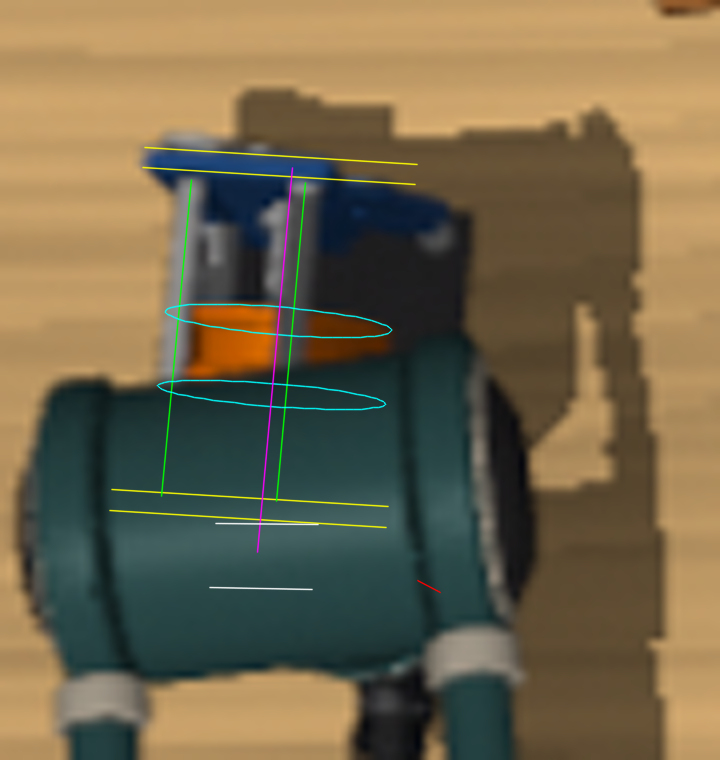

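```bash
cat >> h.py <<'E'
def toS(p):
    a=np.radians(YAW);d=np.asarray(p)[:2]-O;return np.array([d@[np.cos(a),np.sin(a)],d@[-np.sin(a),np.cos(a)],p[2]])
E
python3 - <<'E'
from h import *
o,p,R=obs();print(toS(p),p,o["contact_force"])
p0=W([(-85,98,250)])[0]
for x,z in[(-85,216),(-60,216),(-42,223),(-17,233),(13,243),(34,251),(53,243),(68,228),(71,224)]:
    print(x,z,rel(p0,Rg(),W([(x,98,z)])[0],Rg()))
E
```

```text
[-83.11798513  97.09235187 249.43574918] [496.1829316   80.48579968 249.43574918] [0.1802893  0.88124365 0.21154145]
-85 216 [0.    0.    0.    0.    0.    0.034]
-60 216 [0.    0.    0.    0.025 0.    0.034]
-42 223 [0.    0.    0.    0.043 0.    0.027]
-17 233 [0.    0.    0.    0.068 0.    0.017]
13 243 [0.    0.    0.    0.098 0.    0.007]
34 251 [ 0.     0.     0.     0.119  0.    -0.001]
53 243 [0.    0.    0.    0.138 0.    0.007]
68 228 [0.    0.    0.    0.153 0.    0.022]
71 224 [ 0.     0.     0.     0.156 -0.     0.026]
```

```bash
python3 -m handwheel '[[0,0,0,0,0,0.018,-1],[0,0,0,0,0,0.034,-1],[0,0,0,0.014,0,0.034,-1],[0,0,0,0.026,0,0.034,-1],[0,0,0,0.038,0,0.03,-1],[0,0,0,0.048,0,0.025,-1],[0,0,0,0.058,0,0.021,-1],[0,0,0,0.068,0,0.017,-1]]'
python3 - <<'E'
from h import *
o,p,R=obs();print(toS(p),o["contact_force"])
s=grab("scene","s2");crop(s,325,410,110,200,8,"pics/c7.png")
E
```

```text
time: 2.6
tcp_pos: [502.8, 149.4, 237.8]
tcp_rot: [0.731, 0.682, 0.001, 0.003]
contact_force: [1.4, -5.8, 3.4]
width: -0.002
[-13.93986478  95.69305265 237.78984871] [ 1.36252597 -5.8075783   3.39440472]
```

View pics/c7.png

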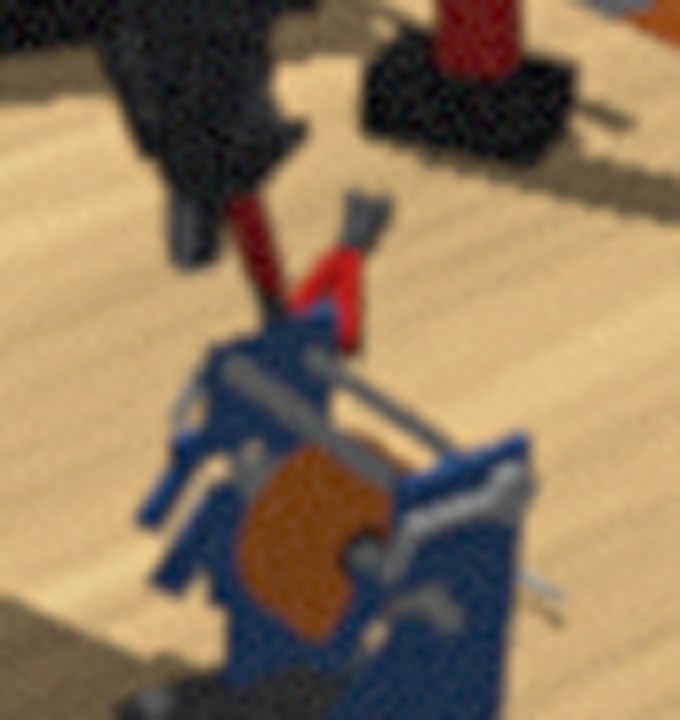

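```bash
python3 -m handwheel '[[0,0,0,0.015,0,-0.005,-1],[0,0,0,0.03,0,-0.01,-1],[0,0,0,0.041,0,-0.015,-1],[0,0,0,0.051,0,-0.017,-1],[0,0,0,0.061,0,-0.014,-1],[0,0,0,0.07,0,-0.009,-1],[0,0,0,0.079,0,-0.001,-1],[0,0,0,0.087,0,0.008,-1]]'
python3 - <<'E'
from h import *
o,p,R=obs();print(toS(p),o["contact_force"])
s=grab("scene","s3");crop(s,325,410,110,200,8,"pics/c8.png")
E
```

```text
time: 3.45
tcp_pos: [507.6, 236.0, 226.8]
tcp_rot: [0.731, 0.682, -0.001, 0.002]
contact_force: [-10.9, -30.5, 53.2]
width: -0.003
[ 72.81308405  97.4943725  226.83220694] [-10.87942341 -30.49943404  53.19078322]
```

View pics/c8.png

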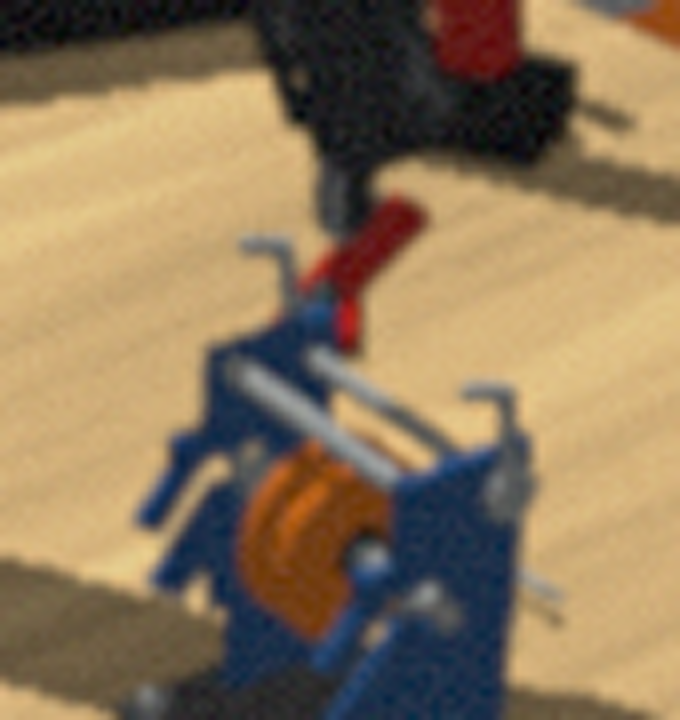

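```bash
python3 -m handwheel '[[0,0,0,-0.002,0,-0.02,-1],[0,0,0,-0.005,0,-0.06,-1],[0,0,0,-0.03,0.01,-0.1,0.2],[0,0,0,-0.07,0.03,-0.11,0.2],[0,0,0,-0.11,0.05,-0.11,0.2],[0,0,0,-0.155,0.07,-0.11,0.2],[0,0.1,0,-0.2,0.09,-0.11,0.2],[0,0.25,0,-0.235,0.098,-0.09,0.2]]'
python3 - <<'E'
from ov import *
o,p,R=obs();print(toS(p),o["contact_force"],o["joints"],o["width"])
tz=np.array([.643,0,-.766]);T=W([np.array([0,0,130])-144*tz])[0]
print(rel(p,R,T,Rg(.698)))
s=grab("scene","s4");crop(s,325,410,110,200,8,"pics/c9.png")
t=grab("top","t4")
i=t;q=pts(i).reshape(-1,3);h=cv2.cvtColor(i["color"],cv2.COLOR_BGR2HSV).reshape(-1,3)
m=((h[:,0]<5)|(h[:,0]>175))&(h[:,1]>150)&(abs(q[:,0]-515)<40)&(abs(q[:,1]-200)<120)&(q[:,2]>150)
k=np.array([toS(a) for a in q[m]]);print(m.sum(),k.min(0),k.max(0))
l=cv2.fitLine(k[:,[0,2]].astype(np.float32),cv2.DIST_HUBER,0,.01,.01).ravel();print("lean",np.degrees(np.arctan2(l[0],l[1])))
E
```

```text
time: 4.3
tcp_pos: [593.1, -4.5, 319.8]
tcp_rot: [0.724, 0.678, 0.097, -0.082]
contact_force: [1.1, 0.5, -0.8]
width: 0.6
[-160.49693062   -6.0098304   319.81304379] [ 1.05589486  0.52042214 -0.79591968] [-0.19367881  0.06962974  1.70680199  0.25898561  1.39180293 -0.17767213] 0.6002419846605831
[ 0.0071  0.4427  0.0134  0.0457 -0.0064  0.094 ]
129 [ 55.61656164  75.25529212 200.0532474 ] [103.61533891  95.98158104 233.6411396 ]
lean 58.934
```

View pics/c9.png

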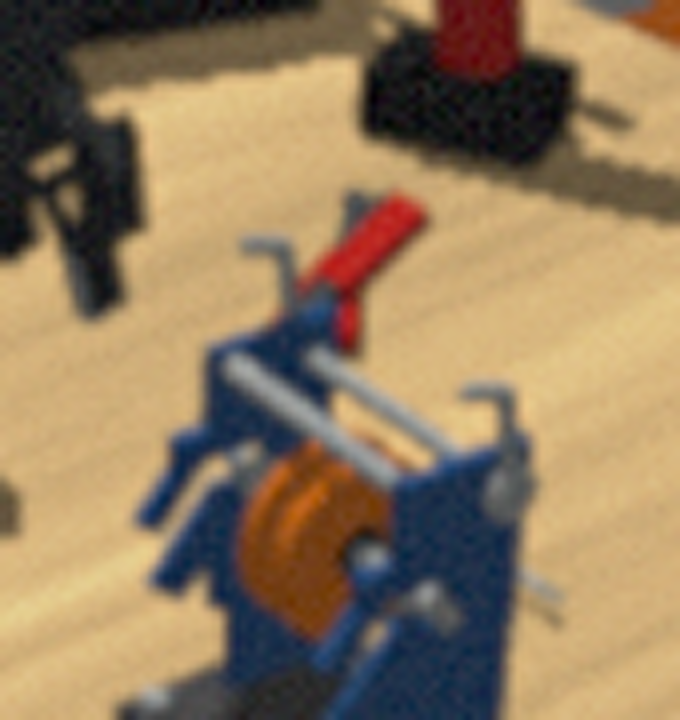

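```bash
python3 -m handwheel '[[0,0.11,0,0.011,-0.002,0.024,0.2],[0,0.22,0,0.022,-0.003,0.048,0.2],[0.003,0.33,0.006,0.034,-0.005,0.07,0.2],[0.007,0.4427,0.0134,0.0457,-0.0064,0.094,0.2],[0.007,0.4427,0.0134,0.0457,-0.0064,0.094,0.2],[0.007,0.4427,0.0134,0.0457,-0.0064,0.094,0.2],[0.007,0.4427,0.0134,0.0457,-0.0064,0.094,0.2]]'
python3 - <<'E'
from ov import *
o,p,R=obs();print(toS(p),o["contact_force"],o["joints"],o["width"])
tz=np.array([.643,0,-.766])
for d in(144,74,24):
    T=W([np.array([0,0,130])-d*tz])[0];print(d,rel(p,R,T,Rg(.698)))
s=grab("scene","s5");t=grab("top","t5")
L=polys(2.0)
g=p+R.apply([0,0,-8]);L+=[(np.array([g,p+R.apply([0,0,11])]),(0,0,255))]
overlay(s,L,320,410,110,200,8,"pics/o6.png");overlay(t,L,210,300,165,250,8,"pics/o7.png")
E
```

```text
time: 5.1
tcp_pos: [588.4, 62.9, 237.5]
tcp_rot: [0.692, 0.638, 0.246, -0.233]
contact_force: [-0.1, -0.2, 1.5]
width: 0.601
[-93.67948407   3.84166741 237.52615398] [-0.10909649 -0.21214782  1.47515226] [-0.29945614  0.17552143  1.86766425  0.68878671  1.34871422 -0.4630671 ] 0.601163327584279
144 [-0.0054  0.0073 -0.0073  0.0026  0.0038 -0.0015]
74 [-0.0054  0.0073 -0.0073  0.0032  0.0042  0.0685]
24 [-0.0054  0.0073 -0.0073  0.0036  0.0045  0.1185]
```

View pics/o6.png

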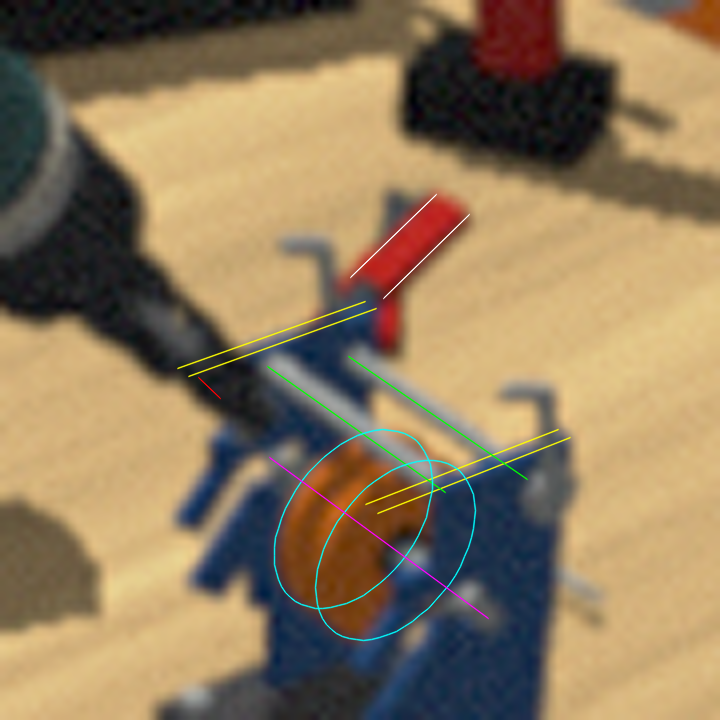

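View pics/o7.png

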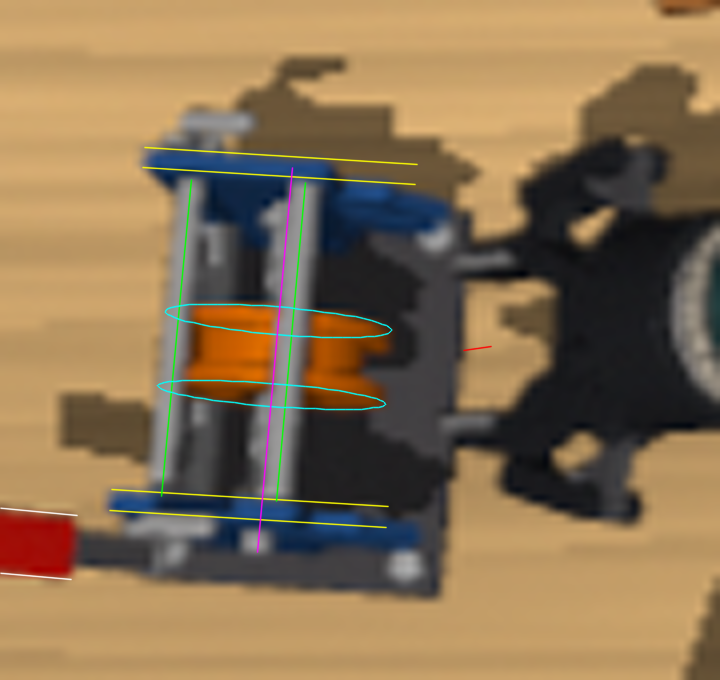

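```bash
python3 -m handwheel '[[-0.005,0.007,-0.007,0.003,0.0037,0.01,0.2],[-0.005,0.007,-0.007,0.003,0.0037,0.03,0.2],[-0.005,0.007,-0.007,0.003,0.0037,0.05,0.2],[-0.005,0.007,-0.007,0.003,0.0037,0.07,0.2],[-0.005,0.007,-0.007,0.003,0.0037,0.09,0.2],[-0.005,0.007,-0.007,0.0034,0.004,0.105,0.2],[-0.005,0.007,-0.007,0.0036,0.004,0.1175,0.2],[-0.005,0.007,-0.007,0.0036,0.004,0.1175,0.2]]'
python3 - <<'E'
from ov import *
o,p,R=obs();print(toS(p),o["contact_force"],o["joints"],o["width"])
tz=np.array([.643,0,-.766])
T=W([np.array([0,0,130])-24*tz])[0];print(rel(p,R,T,Rg(.698)))
s=grab("scene","s6");t=grab("top","t6")
crop(s,320,410,110,200,8,"pics/c10.png");crop(t,210,300,165,250,8,"pics/c11.png")
E
```

```text
time: 6.0
tcp_pos: [595.0, 141.2, 146.1]
tcp_rot: [0.689, 0.638, 0.249, -0.235]
contact_force: [0.1, 0.1, -1.3]
width: 0.597
[-15.07544303   3.16097959 146.05977906] [ 0.05290739  0.14893591 -1.2869459 ] [-0.17133295  0.26415668  1.95360865  0.77772047  1.15049267 -0.5077407 ] 0.5968152686282674
[-0.0052 -0.0017 -0.0031  0.0012  0.0031 -0.002 ]
```

View pics/c10.png

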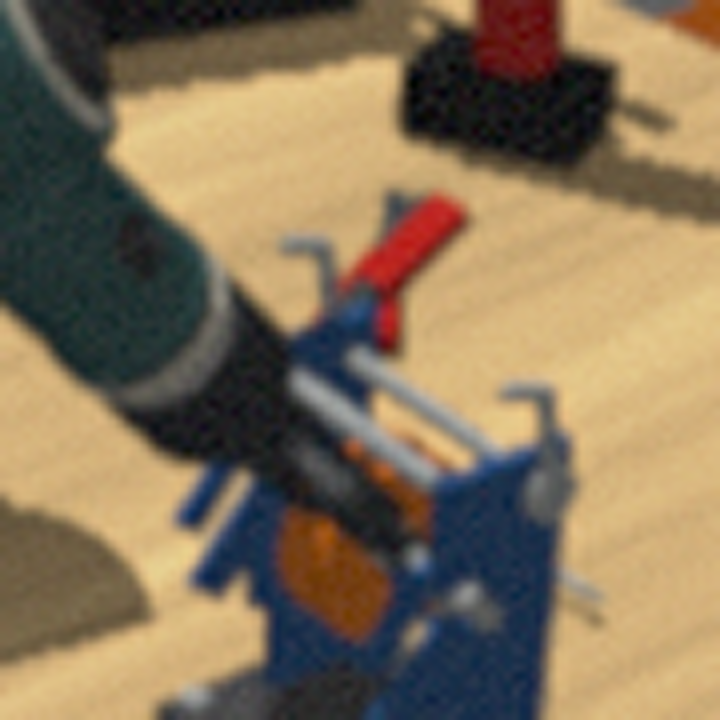

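View pics/c11.png

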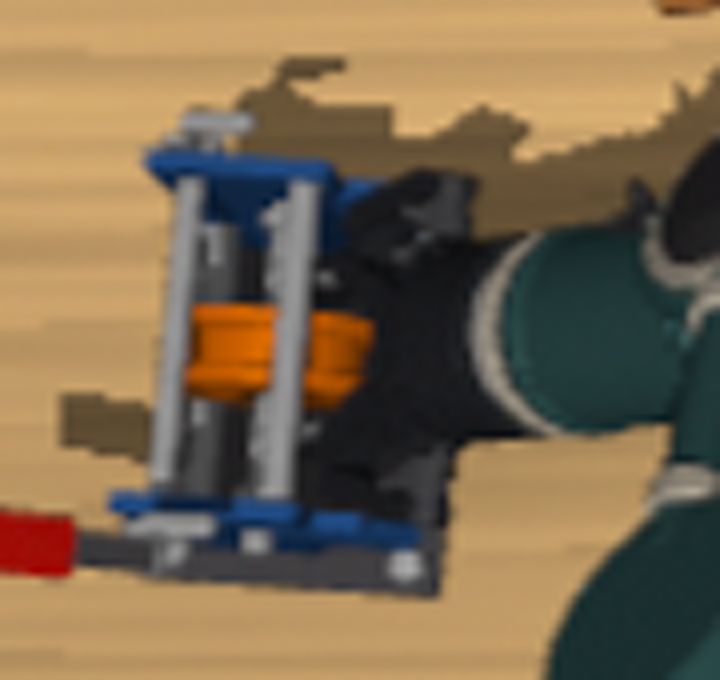

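```bash
python3 -m handwheel '[[-0.005,0,-0.003,0.001,0.002,-0.002,0.2],[-0.005,0,-0.003,0.001,0.002,-0.002,-1],[-0.005,0,-0.003,0.001,0.002,-0.002,-1],[-0.005,0,-0.003,0.001,0.002,-0.002,-1],[-0.005,0,-0.003,0.001,0.002,-0.002,-1],[-0.005,0,-0.003,0.001,0.002,-0.002,-1],[-0.005,0,-0.003,0.001,0.002,-0.002,-1]]' 70
python3 - <<'E'
from ov import *
o,p,R=obs();print(toS(p),o["contact_force"],o["moment"],o["width"]);print((Rg(.698).inv()*R).as_rotvec())
E
```

```text
time: 6.8
tcp_pos: [598.7, 138.8, 150.7]
tcp_rot: [0.689, 0.638, 0.253, -0.232]
contact_force: [-1.4, -3.1, 5.2]
width: 0.341
[-17.18364808  -0.74920806 150.73430317] [-1.43627406 -3.13906     5.15279393] [-0.07569395  0.18439922  0.04003892] 0.34089194445130594
[-0.00424979  0.00189664 -0.00057544]
```

```bash
python3 -m handwheel '[[0,0,0,0.0013,0,-0.0015,-1],[0,0,0,0.0026,0,-0.0031,-1],[0,0,0,0.0036,0,-0.0043,-1],[0,0,0,0.0045,0,-0.0054,-1],[0,0,0,0.0045,0,-0.0054,-1],[0,0,0,0.0045,0,-0.0054,-1]]'
python3 - <<'E'
from ov import *
from station import env
o,p,R=obs();print(toS(p),o["contact_force"],o["moment"],o["width"]);print((Rg(.698).inv()*R).as_rotvec())
s=grab("scene","s7");crop(s,320,410,110,200,8,"pics/c12.png")
o,p,R=obs();print(toS(p),o["contact_force"])
E
```

```text
time: 7.4
tcp_pos: [597.7, 139.3, 156.2]
tcp_rot: [0.689, 0.638, 0.252, -0.232]
contact_force: [0.2, -0.1, -6.1]
width: 0.34
[-16.73797964   0.34080344 156.18968925] [ 0.20644314 -0.10630636 -6.11029544] [-0.9824601   0.12190685  0.01196233] 0.3401870083314666
[-0.00192321  0.00141964  0.00012748]
[-16.75786822   0.2967212  156.24797783] [ 0.47858437 -0.17027549 -5.40915193]
```

View pics/c12.png

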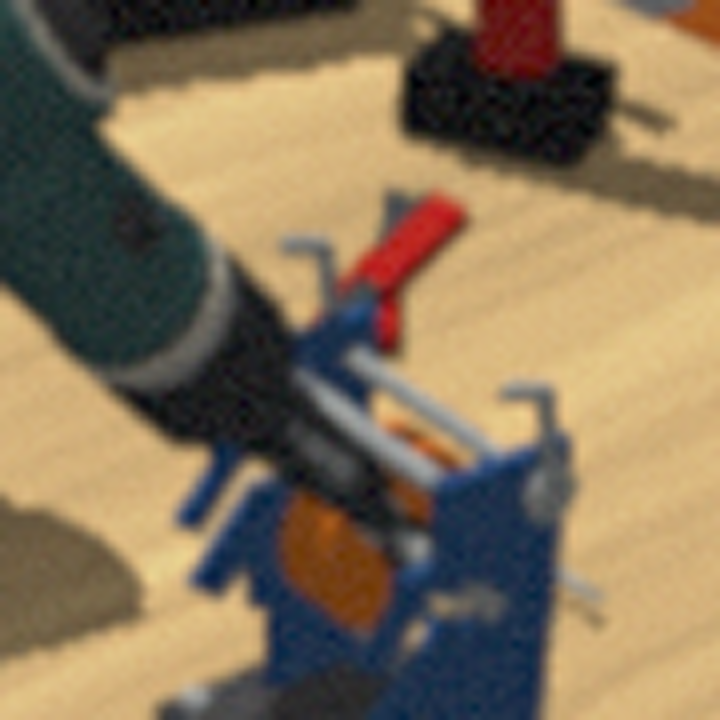

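```bash
python3 -m handwheel '[[0,0,0,0.0004,0,-0.0005,-1],[0,0,0,-0.002,0,-0.0025,-1],[0,0,0,-0.0042,0,-0.0044,-1],[0,0,0,-0.0065,0,-0.0063,-1]]'
python3 - <<'E'
from ov import *
o,p,R=obs();print(toS(p),o["contact_force"],o["moment"],o["width"]);print((Rg(.698).inv()*R).as_rotvec())
E
```

```text
time: 7.85
tcp_pos: [597.2, 129.9, 157.2]
tcp_rot: [0.689, 0.638, 0.252, -0.232]
contact_force: [-0.1, 1.0, -5.5]
width: 0.337
[-2.61380401e+01  7.54586098e-02  1.57195680e+02] [-0.13213572  0.96381457 -5.4729123 ] [-0.97126818  0.06881268 -0.01129718] 0.3366677609388972
[-2.54299973e-03  1.55161506e-03 -5.58425041e-05]
```

```bash
python3 -m handwheel '[[0,0,0,-0.0029,0,-0.0024,-1],[0,0,0,-0.0058,0,-0.0048,-1],[0,0,0,-0.0087,0,-0.0072,-1],[0,0,0,-0.0115,0,-0.0096,-1],[0,0,0,-0.0115,0,-0.0096,-1]]'
python3 - <<'E'
from ov import *
o,p,R=obs();print(toS(p),o["contact_force"],o["moment"],o["width"]);print((Rg(.698).inv()*R).as_rotvec())
E
```

```text
time: 8.35
tcp_pos: [596.2, 114.7, 157.1]
tcp_rot: [0.69, 0.638, 0.252, -0.232]
contact_force: [0.1, 0.7, -5.2]
width: 0.339
[-4.13857391e+01 -7.24330392e-03  1.57071316e+02] [ 0.05651242  0.72948363 -5.21875863] [-0.90453697  0.09753936  0.00665722] 0.3393707514168107
[-0.00287739  0.00145758  0.00041253]
```

Free at the bend, carrying only the weight. Now down the ramp.

```bash
python3 -m handwheel '[[0,0,0,-0.004,0,0.0007,-1],[0,0,0,-0.008,0,0.0014,-1],[0,0,0,-0.012,0,0.0021,-1],[0,0,0,-0.016,0,0.0028,-1]]'
python3 - <<'E'
from ov import *
o,p,R=obs();print(toS(p),o["contact_force"],o["moment"],o["width"]);print((Rg(.698).inv()*R).as_rotvec())
E
```

```text
time: 8.75
tcp_pos: [595.1, 104.8, 144.2]
tcp_rot: [0.689, 0.638, 0.252, -0.232]
contact_force: [-0.5, 0.7, -5.5]
width: 0.338
[-51.3909976    0.28633088 144.18818714] [-0.45964665  0.66326068 -5.5150631 ] [-1.00025675  0.10047731  0.03421395] 0.3383361757353398
[-0.00211552  0.00166332  0.00016324]
```

```bash
python3 -m handwheel '[[0,0,0,-0.006,0,0.001,-1],[0,0,0,-0.012,0,0.0021,-1],[0,0,0,-0.018,0,0.0032,-1],[0,0,0,-0.024,0,0.0042,-1],[0,0,0,-0.03,0,0.0053,-1],[0,0,0,-0.036,0,0.0063,-1],[0,0,0,-0.043,0,0.0075,-1],[0,0,0,-0.0495,0,0.0087,-1]]'
python3 - <<'E'
from ov import *
o,p,R=obs();print(toS(p),o["contact_force"],o["moment"],o["width"]);print((Rg(.698).inv()*R).as_rotvec())
E
```

```text
time: 9.55
tcp_pos: [592.9, 72.3, 105.7]
tcp_rot: [0.689, 0.638, 0.252, -0.232]
contact_force: [-0.3, -0.2, -4.6]
width: 0.341
[-8.39122480e+01  6.44405555e-02  1.05675546e+02] [-0.26458103 -0.2275933  -4.62475086] [-0.90459595  0.1067533   0.0549525 ] 0.3413247976377201
[-2.55744583e-03  1.56312406e-03 -2.88220669e-05]
```

```bash
python3 -m handwheel '[[0,0,0,0,0,0,-1],[0,0,0,-0.012,0,-0.016,-1],[0,0,0,-0.022,0,-0.034,-1],[0,0,0,-0.03,0,-0.055,-1],[0,0,0,-0.038,0,-0.075,-1],[0,0,0,-0.04,0,-0.095,-1],[0,0,0,-0.04,0,-0.115,-1]]'
python3 - <<'E'
from ov import *
o,p,R=obs();print(p,toS(p),o["contact_force"],o["moment"],o["width"],o["joints"])
for n in("top0","scene0"):
    q=pts(load(n)).reshape(-1,3)
    for yaw in(15,16.5,18):
        a=np.radians(yaw);d=q[:,:2]-[655.4,-217.5]
        y=d@[np.cos(a),np.sin(a)];x=d@[np.sin(a),-np.cos(a)]
        m=(abs(y)<33)&(q[:,2]>-20)&(q[:,2]<80)
        out=[]
        for sg in(1,-1):
            mm=m&(sg*x>12)&(sg*x<40)
            A=np.c_[np.ones(mm.sum()),x[mm],y[mm]];w=np.ones(mm.sum())
            for _ in range(10):
                c=np.linalg.lstsq(A*w[:,None],q[mm,2]*w,rcond=None)[0];r=abs(A@c-q[mm,2]);w=1/np.maximum(r,2)**.5
            out.append(c)
        (a1,b1,c1),(a2,b2,c2)=out
        print(n,yaw,"planes",np.round(out,3).tolist(),"valley x",(a2-a1)/(b1-b2),"z",a1+b1*(a2-a1)/(b1-b2))
    m=(abs(q[:,0]-656)<75)&(abs(q[:,1]+217)<85)&(q[:,2]>30)&(q[:,2]<75)
    print(cv2.minAreaRect(q[m][:,:2].astype(np.float32)))
E
```

```text
time: 10.25
tcp_pos: [584.4, -32.3, 168.7]
tcp_rot: [0.689, 0.638, 0.252, -0.232]
contact_force: [0.1, -0.1, -5.4]
width: 0.336
[584.44306068 -32.30043369 168.72367328] [-188.88488348    0.5317593   168.72367328] [ 0.08021273 -0.06652552 -5.37267255] [-0.96065486  0.07188029  0.01337116] 0.33636131784330997 [-0.45309991  0.29444221  1.86487248  0.66370443  1.33960117 -0.65307714]
top0 15 planes [[13.831, 1.001, 0.006], [12.786, -1.0, 0.005]] valley x -0.5220667841922206 z 13.30823446981015
top0 16.5 planes [[13.365, 1.016, -0.018], [12.769, -0.998, 0.026]] valley x -0.2961627400945568 z 13.064456111762885
top0 18 planes [[13.303, 1.019, -0.045], [12.623, -1.003, 0.054]] valley x -0.3362444345836398 z 12.9603415447462
((653.9955444335938, -217.2061767578125), (80.26805877685547, 110.97206115722656), 15.97242546081543)
scene0 15 planes [[1.362, 1.297, -0.376], [13.189, -1.01, 0.005]] valley x 5.126571187573807 z 8.010260911115454
scene0 16.5 planes [[3.53, 1.219, -0.348], [12.998, -1.017, 0.037]] valley x 4.234109000779108 z 8.692844939740977
scene0 18 planes [[8.927, 0.956, -0.404], [12.968, -1.017, 0.059]] valley x 2.047010052539339 z 10.884863914680704
((658.0047607421875, -217.55465698242188), (81.99346923828125, 114.65939331054688), 16.33554458618164)
```

```bash
cat >> h.py <<'E'
def sheave(p,R,d=26,r=45):
    c=p+R.apply([0,0,d]);y=R.apply([0,1,0]);th=np.linspace(0,2*np.pi,60);u=np.array([0,0,1.]);v=np.cross(y,u)
    L=[(c+s*15*y+r*(np.cos(th)[:,None]*u+np.sin(th)[:,None]*v),(255,255,0)) for s in(1,-1)]
    return L+[(np.array([c-78*y,c+78*y]),(255,0,255))]
E
python3 - <<'E'
from ov import *
o,p,R=obs()
s=grab("scene","s8");t=grab("top","t8")
c=proj(s,p).round().astype(int);d=proj(t,p).round().astype(int);print(c,d)
overlay(s,sheave(p,R),c[0]-45,c[0]+45,c[1]-35,c[1]+40,8,"pics/o8.png");overlay(t,sheave(p,R),d[0]-45,d[0]+45,d[1]-35,d[1]+40,8,"pics/o9.png")
E
```

```text
[322 184] [302 212]
```

View pics/o8.png

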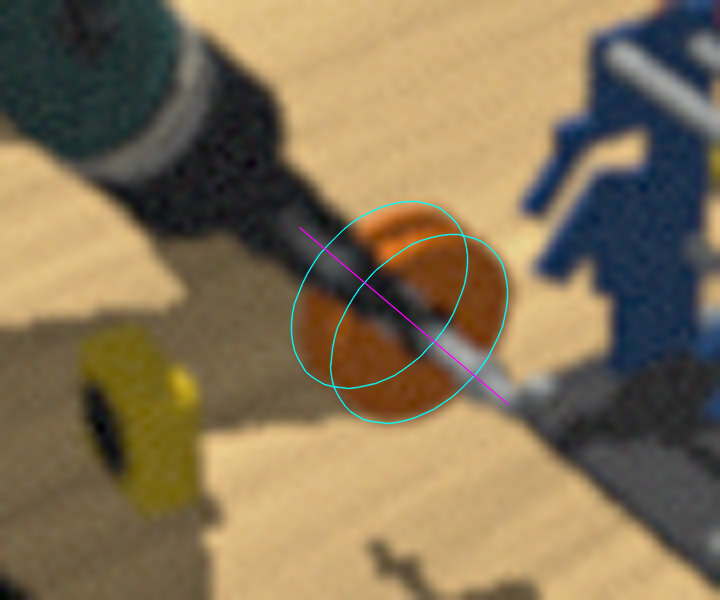

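View pics/o9.png

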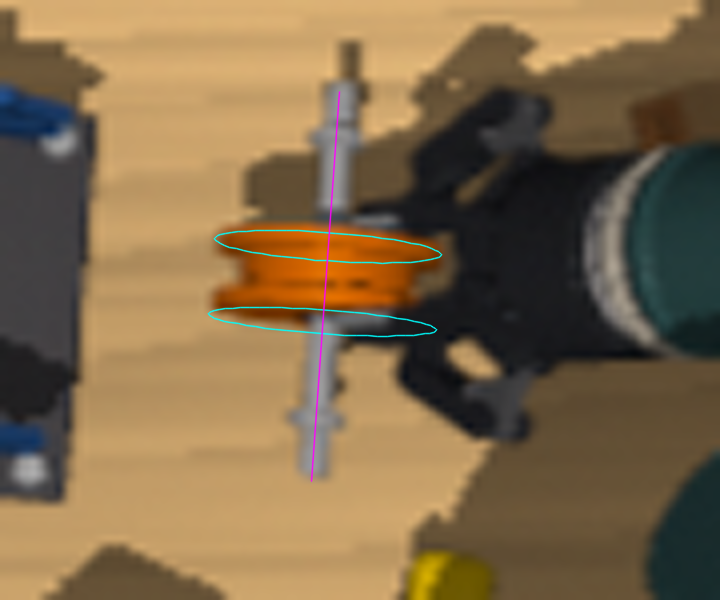

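Run:
```python
from h import *
o,p,R=obs()
G=Rg(.698,105.2);C=np.array([653.5,-217.2,78])
for h in(65,):
    T=C+[0,0,h]-G.apply([0,0,26]);print(T,rel(p,R,T,G))
```

```text
[ 657.88114305 -233.32528531  162.9193564 ] [ 0.2271  0.0012 -0.2597 -0.1538  0.0868 -0.1177]
```

```bash
python3 -m handwheel '[[0.03,0,-0.035,-0.02,0.011,-0.015,-1],[0.065,0,-0.075,-0.045,0.025,-0.034,-1],[0.1,0,-0.115,-0.068,0.038,-0.052,-1],[0.135,0.001,-0.155,-0.091,0.052,-0.07,-1],[0.17,0.001,-0.195,-0.115,0.065,-0.088,-1],[0.205,0.001,-0.235,-0.138,0.078,-0.105,-1],[0.2271,0.0012,-0.2597,-0.1538,0.0868,-0.1177,-1],[0.2271,0.0012,-0.2597,-0.1538,0.0868,-0.1177,-1]]'
python3 - <<'E'
from ov import *
o,p,R=obs();print(p,o["contact_force"],o["width"],o["joints"])
s=grab("scene","s9");t=grab("top","t9")
o,p,R=obs()
G=Rg(.698,105.2);C=np.array([653.5,-217.2,78])
print(rel(p,R,C+[0,0,65]-G.apply([0,0,26]),G))
c=proj(s,p).round().astype(int);d=proj(t,p).round().astype(int);print(c,d)
yy=G.apply([0,1,0]);x=np.array([-yy[1],yy[0],0])
b=[C-[0,0,78]+65*a*x+45*e*yy for a,e in((1,1),(1,-1),(-1,-1),(-1,1),(1,1))]
L=sheave(p,R)+[(np.array(b),(0,0,255))]
overlay(s,L,c[0]-45,c[0]+45,c[1]-35,c[1]+40,8,"pics/o10.png");overlay(t,L,d[0]-45,d[0]+45,d[1]-35,d[1]+40,8,"pics/o11.png")
E
```

```text
time: 11.15
tcp_pos: [657.6, -233.1, 157.2]
tcp_rot: [0.571, 0.746, 0.207, -0.274]
contact_force: [0.8, 1.0, -4.7]
width: 0.337
[ 657.57513196 -233.0974832   157.24153997] [ 0.81095406  0.9577485  -4.70836205] 0.3367115084122268 [-0.58303869  0.68730741  1.30492613  0.44121282  1.70194735 -0.91513289]
[-0.005  -0.0052 -0.0019  0.0007  0.0007 -0.0057]
[286 221] [364 189]
```

View pics/o10.png

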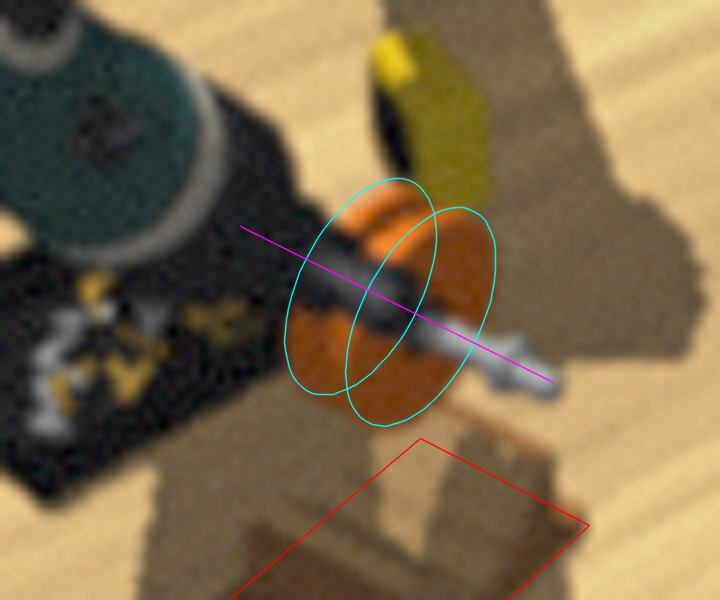

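View pics/o11.png

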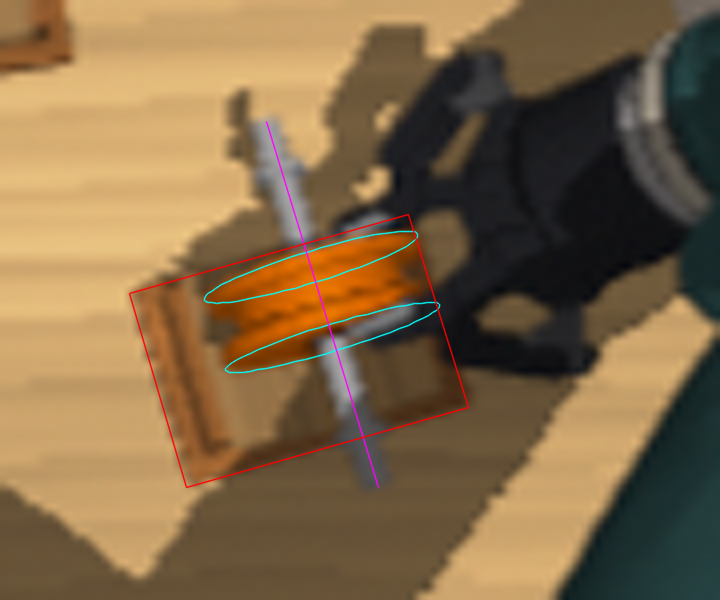

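```bash
python3 -m handwheel '[[0,0,0,0,0,0,-1],[0,0,0,0,0,0,-1],[0,0,0,0,0,0,-1]]'
python3 - <<'E'
from ov import *
o,p,R=obs();print(p,o["contact_force"],o["dq"])
G=Rg(.698,105.2);C=np.array([653.5,-217.2,78])
for h in (15,5,0,-2):
    print(h,rel(p,R,C+[0,0,h]-G.apply([0,0,26]),G))
E
```

```text
time: 11.55
tcp_pos: [656.0, -230.2, 159.9]
tcp_rot: [0.57, 0.746, 0.207, -0.274]
contact_force: [-0.8, -0.2, -5.0]
width: 0.335
[ 655.99338295 -230.23995315  159.88254019] [-0.80769977 -0.24452595 -5.03198243] [-0.00627534 -0.00018713 -0.00677298 -0.00135623  0.00172353 -0.00187001]
15 [-0.0051 -0.0035 -0.0006 -0.033   0.0012  0.0336]
5 [-0.0051 -0.0035 -0.0006 -0.0394  0.0012  0.0413]
0 [-0.0051 -0.0035 -0.0006 -0.0426  0.0013  0.0451]
-2 [-0.0051 -0.0035 -0.0006 -0.0439  0.0013  0.0466]
```

```bash
python3 -m handwheel '[[-0.002,-0.001,0,-0.008,0,0.008,-1],[-0.005,-0.003,0,-0.016,0.001,0.016,-1],[-0.005,-0.003,0,-0.025,0.001,0.025,-1],[-0.005,-0.003,0,-0.033,0.001,0.0336,-1],[-0.005,-0.003,0,-0.033,0.001,0.0336,-1],[-0.005,-0.003,0,-0.033,0.001,0.0336,-1]]'
python3 - <<'E'
from ov import *
o,p,R=obs();print(p,o["contact_force"])
G=Rg(.698,105.2);C=np.array([653.5,-217.2,78])
print((G.inv()*R).as_rotvec(),R.apply([0,1,0]))
for h in (15,5,0,-2):
    print(h,rel(p,R,C+[0,0,h]-G.apply([0,0,26]),G))
s=grab("scene","s10");t=grab("top","t10");crop(s,245,325,190,270,9,"pics/c13.png")
E
```

```text
time: 12.15
tcp_pos: [657.5, -234.1, 111.5]
tcp_rot: [0.571, 0.746, 0.208, -0.273]
contact_force: [-0.5, 1.1, -5.1]
width: 0.335
[ 657.46311978 -234.08905323  111.49470023] [-0.5365835   1.12270756 -5.11433009]
[0.00068362 0.00216655 0.00211142] [ 0.96532251  0.26105345 -0.001882  ]
15 [-0.0007 -0.0022 -0.0021  0.0014  0.0006 -0.0007]
5 [-0.0007 -0.0022 -0.0021 -0.005   0.0006  0.007 ]
0 [-0.0007 -0.0022 -0.0021 -0.0083  0.0006  0.0108]
-2 [-0.0007 -0.0022 -0.0021 -0.0096  0.0006  0.0123]
```

View pics/c13.png

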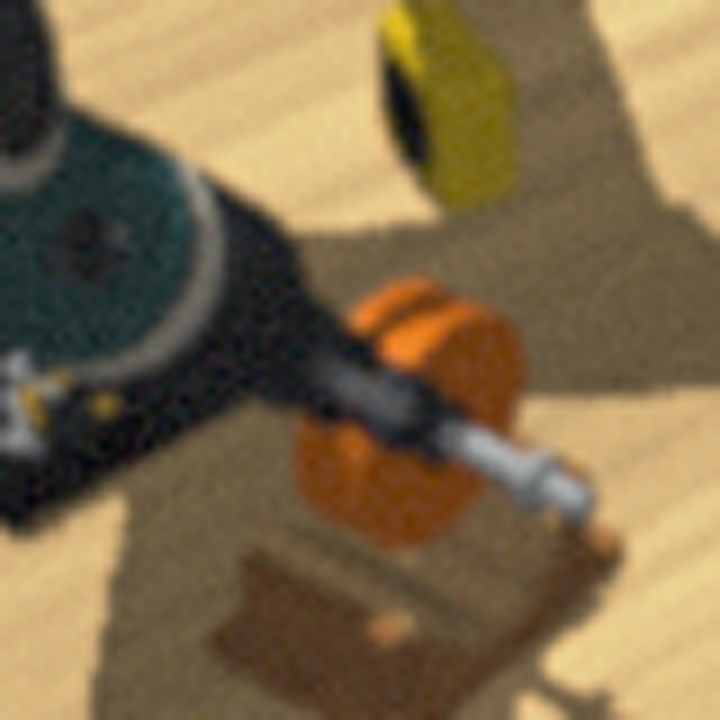

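```bash
python3 -m handwheel '[[0,0,0,-0.0016,0,0.0019,-1],[0,0,0,-0.0032,0,0.0038,-1],[0,0,0,-0.0048,0,0.0057,-1],[0,0,0,-0.0058,0,0.0069,-1],[0,0,0,-0.0058,0,0.0069,-1]]'
```

```text
time: 12.75
tcp_pos: [657.7, -234.2, 103.1]
tcp_rot: [0.571, 0.746, 0.208, -0.272]
contact_force: [0.3, 0.1, -4.6]
width: 0.338
```

```bash
python3 -m handwheel '[[0,0,0,-0.0007,0,0.0008,-1],[0,0,0,-0.0013,0,0.0015,-1],[0,0,0,-0.0013,0,0.0015,-1]]'
```

```text
time: 13.05
tcp_pos: [657.9, -234.4, 101.4]
tcp_rot: [0.571, 0.746, 0.208, -0.272]
contact_force: [0.5, 0.4, -5.2]
width: 0.337
```

```bash
python3 -m handwheel '[[0,0,0,-0.0006,0,0.0008,-1],[0,0,0,-0.001,0,0.0012,-1],[0,0,0,-0.001,0,0.0012,-1]]'
```

```text
time: 13.35
tcp_pos: [658.0, -234.5, 100.3]
tcp_rot: [0.571, 0.746, 0.208, -0.272]
contact_force: [0.5, 0.1, -4.8]
width: 0.34
```

```bash
python3 -m handwheel '[[0,0,0,-0.0006,0,0.0008,-1],[0,0,0,-0.0006,0,0.0008,-1]]'
```

```text
time: 13.55
tcp_pos: [658.1, -234.7, 100.1]
tcp_rot: [0.571, 0.746, 0.208, -0.272]
contact_force: [-0.4, -0.9, -0.4]
width: 0.339
```

```bash
python3 -m handwheel '[[0,0,0,-0.0006,0,0.0008,-1],[0,0,0,-0.0006,0,0.0008,-1]]'
python3 - <<'E'
from ov import *
o,p,R=obs();print(p,o["contact_force"],o["moment"])
E
```

```text
time: 13.75
tcp_pos: [658.2, -234.8, 99.9]
tcp_rot: [0.571, 0.746, 0.208, -0.271]
contact_force: [-1.5, -2.7, 6.3]
width: 0.335
[ 658.17671817 -234.76106118   99.91439962] [-1.50117331 -2.67342628  6.2726633 ] [0.04439262 0.4295075  0.28824455]
```

```bash
python3 -m handwheel '[[0,0,0,0,0,0,-0.3],[0,0,0,0,0,0,-0.25],[0,0,0,0,0,0,-0.15],[0,0,0,0,0,0,0],[0,0,0,0,0,0,0.2],[0,0,0,0,0,0,0.2]]' 20
python3 - <<'E'
from ov import *
o,p,R=obs();print(p,o["contact_force"],o["moment"],o["width"])
t=grab("top","t11");s=grab("scene","s11");crop(t,320,400,160,230,9,"pics/c14.png");crop(s,245,325,190,270,9,"pics/c15.png")
E
```

```text
time: 14.35
tcp_pos: [657.8, -234.0, 97.7]
tcp_rot: [0.571, 0.746, 0.208, -0.272]
contact_force: [-0.6, 0.2, 0.6]
width: 0.598
[ 657.81868859 -233.95286621   97.68670335] [-0.550928    0.2435231   0.58742762] [-0.25299008 -0.08899872 -0.04183716] 0.5977061030252662
```

View pics/c14.png

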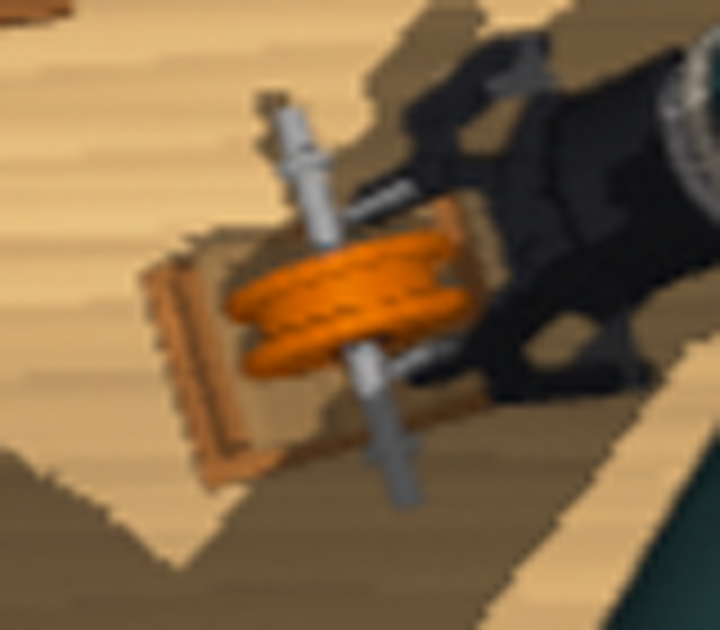

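View pics/c15.png

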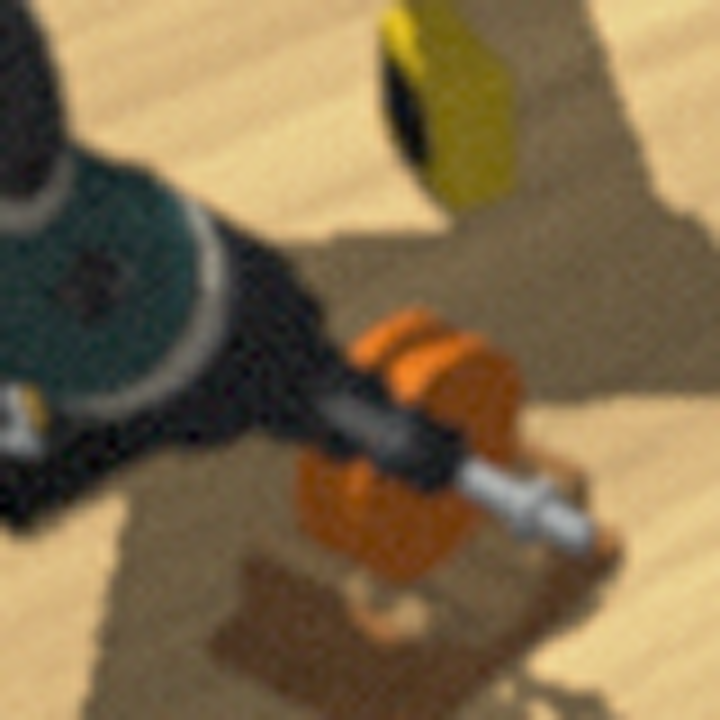

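```bash
python3 -m handwheel '[[0,0,0,0,0,-0.01,0.3],[0,0,0,0,0,-0.03,0.3],[0,0,0,0,0,-0.06,0.3],[0,0,0,0,0,-0.095,0.3],[0,0,0,0,0,-0.13,0.3],[0,0,0,0,0,-0.16,0.3],[0,0,0,0,0,-0.16,0.3],[0,0,0,0,0,-0.16,0.3]]'
python3 - <<'E'
from ov import *
o,p,R=obs();print(p,o["contact_force"],o["width"])
t=grab("top","t12");s=grab("scene","s12");cv2.imwrite("pics/top_end.png",t["color"])
C=np.array([653.5,-217.2,78]);yw=np.radians(15.2);y=np.array([np.cos(yw),np.sin(yw),0]);x=np.array([-y[1],y[0],0])
th=np.linspace(0,6.283,60)
L=[(C+e*15*y+45*(np.cos(th)[:,None]*x+np.sin(th)[:,None]*[0,0,1]),(255,255,0)) for e in(1,-1)]+[(np.array([C-78*y,C+78*y]),(255,0,255))]
overlay(t,L,320,400,160,230,9,"pics/o14.png");overlay(s,L,245,325,190,270,9,"pics/o15.png")
for n,i in(("top",t),("scene",s)):
    q=pts(i).reshape(-1,3);h=cv2.cvtColor(i["color"],cv2.COLOR_BGR2HSV).reshape(-1,3)
    m=(h[:,0]>5)&(h[:,0]<16)&(h[:,1]>200)&(h[:,2]>90)&(np.linalg.norm(q-C,axis=1)<60)&(q[:,2]>60)
    k=q[m]-C;a=np.c_[k@x,k@y,k[:,2]];print(n,m.sum(),a.min(0).round(1),a.max(0).round(1))
    m=((h[:,0]<5)|(h[:,0]>175))&(h[:,1]>150)&(abs(q[:,0]-515)<40)&(abs(q[:,1]-200)<120)&(q[:,2]>150)
    if m.sum()>10:
        k=np.array([toS(v) for v in q[m]]);l=cv2.fitLine(k[:,[0,2]].astype(np.float32),cv2.DIST_HUBER,0,.01,.01).ravel();print("lean",np.degrees(np.arctan2(l[0],l[1])))
E
```

```text
time: 15.25
tcp_pos: [685.0, -334.3, 221.1]
tcp_rot: [0.571, 0.746, 0.208, -0.271]
contact_force: [0.0, -0.4, -0.5]
width: 0.649
[ 685.01651829 -334.301278    221.14237947] [ 0.00984067 -0.36096212 -0.4782917 ] 0.6490098997433296
top 245 [-42.6 -15.  -13.9] [42.9 16.2 47.9]
lean 58.602173
scene 315 [-46.4 -13.1 -17.9] [39.  20.7 47.9]
lean 57.57177
```

View pics/o14.png

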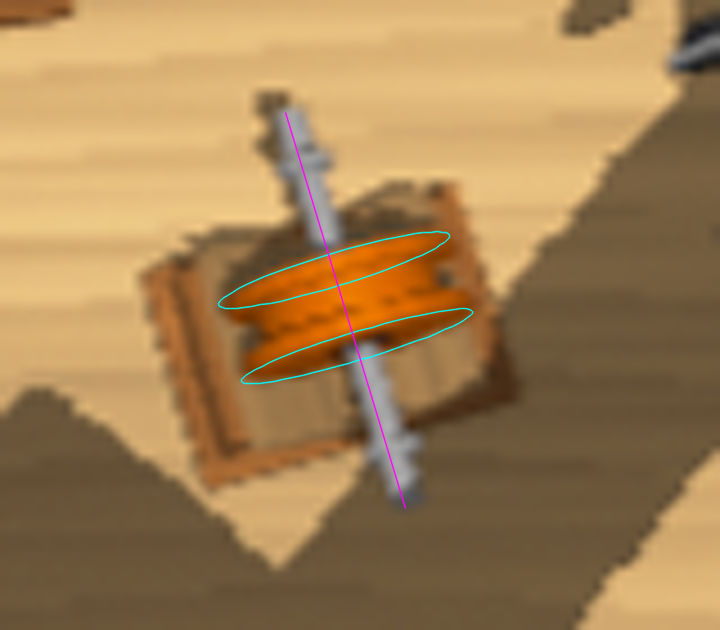

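View pics/o15.png

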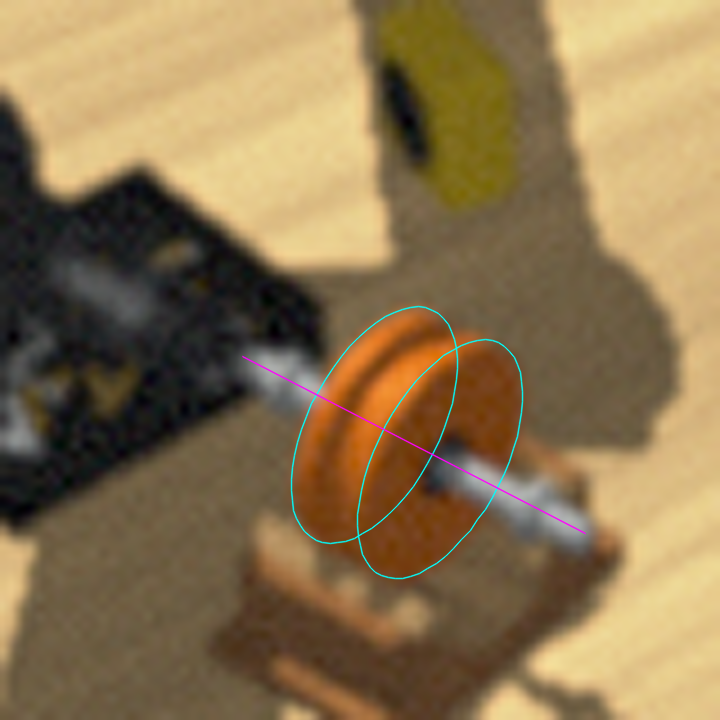

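View pics/top_end.png

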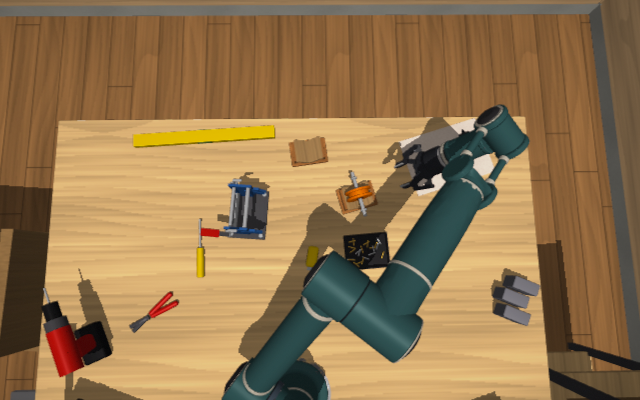

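Run:
```python
from station import env
print(env.finish_job())
```

```text
the job is handed in; nothing more can be done
None
```

The lever is open, the sheave rests upright in the wooden chock nearest the robot, and the job was handed in at about 15.3 s of the 64 s allowed. No verdict came back.

**What I did**
- I pushed the red lever over to its back stop with the shut fingers; the tool force reached about 62 N there. The sheave stayed in its seat.
- I gripped the sheave at a 40 degree tilt, lifted the axle about 7 mm, brought it over the lip and down the ramp. The force stayed at about the sheave's weight all the way.
- I lowered it into the chock in small steps, with about 11 N of contact force at the end. Then I let go and backed off 160 mm.

**Last checks**
- **Lever:** the paddle leans 58 to 59 degrees back by the depth readings, about 1.95 to 2.0 rad.
- **Sheave position:** both cameras place the sheave within about 2 mm of chock_rest across the V and within about 4 mm along the axle, with the axle on the chock's axis.
- **Height:** its top reads 2 to 3 mm higher than expected, which is about the depth noise.
- **Other things:** the screw tray, screwdriver and tape measure look unmoved in the top view, and the robot touches nothing.

**Disagreements:** the two cameras differ from each other and from the arm by about 1.5 to 2 mm, and single TCP readings scatter by about 2 mm. Before the chock move had settled, the TCP height read about 5 mm low.

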